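# Unstack a port plate from its spacers and rack it

### The job

Take apart the stack on the leaning stand: lay its two small spacer plates squarely on the loose spacer already lying on the bench between the stand and the robot, so that all three make one neat pile, and slide the large port plate into the rack whose slot height matches its thickness, until it stops fully home against the end of the slot. Leave the dish and the wooden bar where they are, and do not shove the pile about.

Things in the scene. Friction and masses are not known exactly. Their poses are not given: they have to be found in the camera images.
- stand: Low grey stand, fixed, 124 x 120 mm, with an aluminium bed 120 x 120 mm leaning 30 degrees towards the robot: it rises along the stand's +x. Origin: centre of its underside, z up. Two steel stop pins (10 mm thick, 24 mm high off the bed, 26 mm apart, 10 mm up from the low edge) keep the stack from sliding. Stack from the bed up: low spacer, port plate, high spacer.
- bed_low_edge (a point): Middle of the low edge of the bed's face, 56 mm before the stand's centre and 30 mm above the bench; from here the face rises at 30 degrees to 90 mm. The stacked plates lie flat on each other, x axes up the slope, lower short edges beside the pins, only roughly centred across the slope.
- spacer_high: Ground steel spacer plate, 58 (x) x 42 (y) x 8 mm (z), about 0.06 kg; top of the stack, lying on the port plate, which is 22 mm wider than it across the slope and so gives fingertips a ledge to touch. Origin: centre of its underside.
- spacer_low: Same kind of spacer plate, 58 (x) x 42 (y) x 8 mm, bottom of the stack, lying on the bed. Origin: centre of its underside.
- pile_spacer: Third spacer of the same kind, 58 (x) x 42 (y) x 8 mm, loose, lying flat on the bench: the foot of the spacer pile. Origin: centre of its underside.
- port_plate: Large flat steel port plate with a few drilled holes, 84 (x) x 64 (y) x 10 mm (z), about 0.28 kg, in the middle of the stack. Origin: centre of its underside. Either face may be up and either end first in the slot.
- rack_low: Fixed aluminium rack, one level slot 12.5 mm high (the matching one), 67 mm wide, 84 mm deep, open to the rack's -x (towards the robot), closed by a dark end wall. Origin: on the bench under the middle of the slot's mouth; +x is the way in. Walls reach 45 mm to each side, cover's top 46.5 mm high. Home: far edge at the end wall, near edge flush with the mouth, plate's centre 42 mm in.
- rack_low_mouth (a point): Middle of the mouth at the slot's floor, 28 mm above the bench. The floor runs on in front of it as a loading ledge 70 mm long, 44 mm wide (the plate overhangs it 10 mm each side); beside the ledge only a base plate 8 mm high, 100 mm wide. Flared side lead-ins stick out 14 mm in front of the mouth; the cover begins only 4 mm behind the mouth.
- rack_high: Rack of the same make and outline but with a slot 20 mm high, too high for this plate (cover's top at 54 mm). Origin and axes as for the other rack. The two racks change places.
- dish: Small round metal parts dish, 68 mm across, 22 mm high, on the bench. Leave it. Origin: centre of its underside.
- wood_bar: Plain wooden bar lying on the bench, 30 x 135 x 22 mm. Leave it. Origin: centre of its underside.
Things that resemble listed ones, but are neither listed nor needed, are in the scene too. Leave any blue look-alike of the pile_spacer alone.

How it is judged:
By the outcome, as a careful person would: the job done as asked, in the order asked, and still so for the second after the job is handed in, with the robot touching nothing.
It also fails if it takes over 72 s, if anything falls off the work surface, if the arm or the gripper's body presses on something with over 40 N, if the wrist force passes 120 N, or if a joint passes its speed limit or range.

### The arm

A 6-joint arm with a two-finger parallel gripper is mounted at the origin on a cart in front of the work surface, level with it; the furniture and walls round the work are solid. World frame = base frame: x ahead of the robot, y to its left, z up, the work surface at z = 0. Lengths are in mm, angles in rad, forces in N, time in s.
With the tool pointing down it reaches from about 350 to 875 mm from the base axis. Payload 4.2 kg.
Tool frame: the origin (TCP) lies midway between the tips of the shut fingers; the grasp point (between the pads) lies 19 mm behind it; z points along the fingers, y is the line along which they close (so a half turn about z gives the same grasp; the last joint's range is limited). The gripper opens to 85 mm and grips with 20 to 120 N. Pads are 22 mm wide; open, the fingers measure 114 mm over their backs; the gripper's body (76 mm by 85 mm) begins 54 mm behind the grasp point. The pads swing forward as they close: fully open they stand 13 mm farther back than shut.
Start: joints at [1.376, 0.385, 0.008, 0, -1.194, -0.259], TCP at [273.956, 561.736, 231.312] pointing down, gripper open.
Joint ranges: [-3.14, 3.14], [-1.21, 2.06], [-1.07, 1.41], [-3.16, 2.05], [-2.99, -0.16], [-3.1, 3.1]. Speed limits (rad/s): [2.79, 2.79, 3.14, 3.14, 3.14, 3.14].

### API

Orientations are given as a rotation vector (axis times angle).
In Python, from bench import r gives the robot as it stands. The module is installed in compiled form; this text tells all that it offers.
- The arm moves only by the tool drive_tool, never from a script. Its argument "steps" is one flat list of numbers, 5 for each row, row after row: the closure in counts, from 0 (fully open) to 255 (shut), then the shift along the tool's x, y, z in cm, then the turn about the tool's z in rad. A call has 1 to 10 rows; each row shifts and turns the commanded pose from where the row before left it, along the tool's axes as they then stand; what a row does not reach is not made up. A row lasts 1/8 s, in which the tool goes at most 62.5 mm and 10.7 degrees, less where a joint would pass 70% of its speed; a pose out of reach is approached as far as the arm can. A call is refused whole if a number of a shift passes 6.25 or a number of a turn 0.188, either way. A call with a gripper value outside its range is refused whole. The fingers move at their own pace and stop on an object; the grip force is fixed at half the most. Time passes only in rows, so rows that do not move let the fingers close. It gives the time, the measured TCP pose, the force, the opening and the grip force at its end, in the units of the state.
- r.observe(): the state, without advancing time (a new reading comes with each control period).
- r.capture(name): name is "scene" or "top" or "wrist"; returns the picture (480x640x3 uint8, red, green, blue); there is no depth.
- r.camera_params(name): a dict with "K" (3x3 intrinsics, pixels), "camera_from_world" (4x4, takes a point from world to camera coordinates). Camera axes: x right, y up, looking along -z (the intrinsics and any distortion apply to the point x, -y, -z); pixel columns grow to the right and rows downward; lengths in mm; the calibration is good to about 2 mm. A picture is of the moment at which its call begins: read the wrist's pose just before it. camera_params takes no time and is no camera call; for the wrist camera it gives the pose at the moment of the call.
- r.job_done(): hands the job in; it is judged then, once.
Trained networks look in the newest picture that a camera, given by its name, has taken for a name from the list of things; names that differ only in an ending like _2 or _b are one class to them, and where a whole thing is asked for, a point or a joint stands for the part that bears it (a point fixed in the world has none). Each returns a list of dicts, best first, with "score" (0 to 1); they miss things now and then, are a little off and sometimes report something else, mostly with a low value. They report only what shows in the picture. A call takes as long as a camera call. They do not tell look-alikes from the thing itself.
- r.recognise(camera, target): "pixel" ([column, row] in pixels, amid what is visible of it).
The state is a dict: "t": time; "joints": joint angles; "dq": joint speeds; "joint_efforts": joint torques, N m; "position": TCP position; "tool_rot": TCP orientation; "force": force on the tool from outside, world axes, zero at the start; "ft_torque": the same for the moment, N m; "grip_width": opening from 0.0 (shut) to 1.0 (fully open); "grasp_force": force on a finger pad.
Only numpy, scipy, OpenCV 4.12 (cv2) and the standard library are available. Lean on these libraries where they do the work, as an engineer would, in place of code of your own. Each camera call takes 0.05 s, during which the arm holds its last target. There are 200 camera calls.

## Working session

There is one attempt and no reset: what is moved stays moved. The work goes in short steps, Python scripts to look and compute and a tool call to move; the robot and the scene stay as the last step left them, time stands still between calls to the robot, and variables do not carry over. Pictures are saved under pics/ and viewed, at most 10 in all, crops included, and the job is handed in when it is done.

Besides the shell and the picture viewer there is one more tool, called after "Call:" by a JSON object that holds its "method" and its "body", one argument or row to a line. drive_tool: Moves the arm, as the interface text tells. Its arguments: {"type":"object","properties":{"steps":{"type":"array"}},"required":["steps"]}

```bash
mkdir -p pics; cat > h.py <<'E'
import numpy as np, cv2
from scipy.spatial.transform import Rotation as R
from bench import r
def ray(cam,px,P=None):
    P=P or r.camera_params(cam); K=np.array(P["K"]);T=np.array(P["camera_from_world"])
    d=np.linalg.inv(K)@[px[0],px[1],1]; d=np.array([d[0],-d[1],-d[2]])
    return -T[:3,:3].T@T[:3,3], T[:3,:3].T@d
def at(cam,px,z,P=None):
    o,d=ray(cam,px,P); return o+d*(z-o[2])/d[2]
def proj(cam,p,P=None):
    P=P or r.camera_params(cam); K=np.array(P["K"]);T=np.array(P["camera_from_world"])
    c=(T[:3,:3]@np.atleast_2d(p).T).T+T[:3,3]; u=(K@np.c_[c[:,0],-c[:,1],-c[:,2]].T).T
    return u[:,:2]/u[:,2:]
def save(n,img): cv2.imwrite("pics/"+n,cv2.cvtColor(img,cv2.COLOR_RGB2BGR))
E
python3 - <<'E'
from h import *
np.set_printoptions(precision=1,suppress=True)
s=r.observe();print(s["t"],s["position"],s["tool_rot"],s["grip_width"]);print(R.from_rotvec(s["tool_rot"]).as_matrix())
print({k:(np.array(v) if k!='x' else v) for k,v in r.camera_params("top").items()})
for c in("top","scene"):
    im=r.capture(c);save(c+"0.png",im)
    for n in("stand","bed_low_edge","spacer_high","port_plate","pile_spacer","rack_low","rack_low_mouth","rack_high","dish","wood_bar"):
        z={"spacer_high":80,"port_plate":70,"pile_spacer":8,"rack_low":46,"rack_high":54,"rack_low_mouth":28,"bed_low_edge":30}.get(n,0)
        try:print(c,n,[(round(d["score"],2),np.round(d["pixel"]),at(c,d["pixel"],z)[:2]) for d in r.recognise(c,n)])
        except Exception as e:print(c,n,e)
E
```

```text
0.0 [273.7 561.2 230.2] [ 3.1 -0.7 -0. ] 1.003036869186489
[[ 0.9 -0.4 -0. ]
 [-0.4 -0.9 -0. ]
 [ 0.   0.  -1. ]]
{'K': array([[494. ,   0. , 319.1],
       [  0. , 494. , 246.1],
       [  0. ,   0. ,   1. ]]), 'camera_from_world': array([[    0. ,    -1. ,    -0. ,   128.6],
       [    1. ,     0. ,     0.1,  -584.5],
       [   -0.1,    -0. ,     1. , -1200.6],
       [    0. ,     0. ,     0. ,     1. ]])}
top stand [(0.78, array([375., 209.]), array([688.8,  -0.2])), (0.52, array([391., 218.]), array([666. , -42.2]))]
top bed_low_edge [(0.89, array([374., 209.]), array([680.7,   4. ]))]
top spacer_high [(0.66, array([388., 220.]), array([643.7, -25.8]))]
top port_plate [(0.71, array([390., 209.]), array([674.1, -29.6]))]
top pile_spacer [(0.7, array([464., 198.]), array([ 721.3, -231.9])), (0.67, array([331., 306.]), array([432.8, 108.6]))]
top rack_low [(0.68, array([265., 288.]), array([473.1, 274.2]))]
top rack_low_mouth [(0.78, array([269., 291.]), array([465.9, 266.7]))]
top rack_high [(0.67, array([472., 264.]), array([ 542.7, -234.8]))]
top dish [(0.93, array([399., 305.
[... 242 characters left out ...]
high [(0.81, array([358., 279.]), array([632.9, -42.3]))]
scene port_plate [(0.72, array([368., 275.]), array([671.8, -31.6]))]
scene pile_spacer [(0.97, array([429., 339.]), array([ 713.5, -229.8])), (0.5, array([262., 291.]), array([434.4, 103.3]))]
scene rack_low [(0.57, array([252., 250.]), array([462.8, 230.2]))]
scene rack_low_mouth [(0.69, array([249., 251.]), array([462.4, 249.6]))]
scene rack_high [(0.91, array([374., 371.]), array([ 523.1, -269.2]))]
scene dish [(0.74, array([288., 334.]), array([431.1, -55.3]))]
scene wood_bar [(0.69, array([252., 251.]), array([481.6, 277.8])), (0.65, array([232., 213.]), array([503.2, 492.6])), (0.31, array([358., 280.]), array([685.6,  26.8]))]
```

View pics/top0.png

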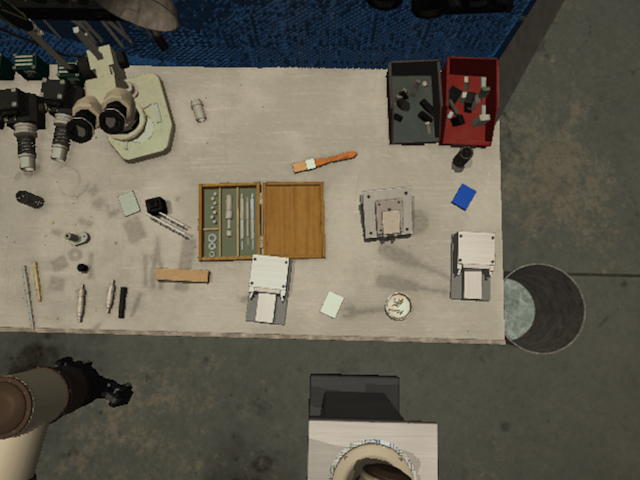

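View pics/scene0.png

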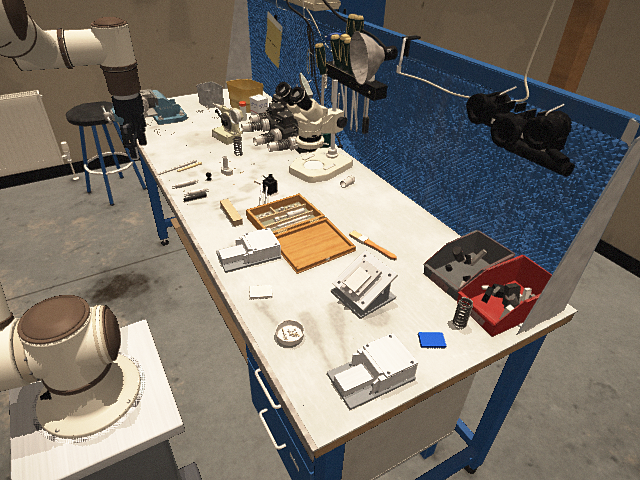

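```bash
cat >> h.py <<'E'
def yaw(): return np.arctan2(*R.from_rotvec(r.observe()["tool_rot"]).as_matrix()[1::-1,0])
def go(p,psi=None):
    """tool-frame cm shift (in the present tool frame) and turn to reach world p, tool-x yaw psi"""
    s=r.observe(); M=R.from_rotvec(s["tool_rot"]).as_matrix(); y=yaw()
    d=M.T@(np.array(p,float)-s["position"])/10
    t=0 if psi is None else -((psi-y+np.pi/2)%np.pi-np.pi/2)
    print("go",np.round(p,1),"shift cm",np.round(d,2),"turn",round(t,3),"from",np.round(s["position"],1),"yaw",round(y,4),"F",np.round(s["force"],1),"t",round(s["t"],2))
E
python3 - <<'E'
from h import *
np.set_printoptions(precision=3,suppress=True)
s=r.observe();M=R.from_rotvec(s["tool_rot"]).as_matrix()
P=r.camera_params("wrist");T=np.array(P["camera_from_world"]);c=-T[:3,:3].T@T[:3,3]
print("cam in tool",M.T@(c-s["position"]),"look",M.T@(-T[2,:3]),"up",M.T@T[1,:3],P["K"])
print(P.keys())
go([420,180,330],0)
E
```

```text
cam in tool [  83.875   -0.527 -141.783] look [-0.324  0.001  0.946] up [0.946 0.001 0.324] [[357.748   0.    323.041]
 [  0.    357.748 236.807]
 [  0.      0.      1.   ]]
dict_keys(['K', 'camera_from_world'])
go [420 180 330] shift cm [29.86 27.91 -9.87] turn -0.454 from [273.9 561.7 231.3] yaw -0.4538 F [0.5 0.4 0. ] t 1.1
```

Call:
{"method": "drive_tool", "body": {
  "steps": [0,4.25,4,-1.4,0,0,4.25,4,-1.4,0,0,4.25,4,-1.4,0,0,4.25,4,-1.4,0,0,4.25,4,-1.4,0,0,4.25,4,-1.4,0,0,4.25,4,-1.4,0,0,0,0,0,-0.15,0,0,0,0,-0.15,0,0,0,0,-0.15]
}}

```text
t: 2.35
position: [418.6, 179.3, 329.5]
tool_rot: [-3.141, -0.001, -0.001]
force: [-0.1, -0.2, 0.5]
grip_width: 0.998
grasp_force: 0.0
```

```bash
python3 - <<'E'
from h import *
np.set_printoptions(precision=1,suppress=True)
im=r.capture("wrist");P=r.camera_params("wrist");save("w1.png",im);s=r.observe();print(s["position"],yaw())
np.save("P1.npy",P,allow_pickle=True)
for n,z in(("rack_low",46),("rack_low_mouth",28),("rack_high",46),("pile_spacer",8)):
    print(n,[(round(d["score"],2),np.round(d["pixel"]),at("wrist",d["pixel"],z,P)[:2]) for d in r.recognise("wrist",n)])
go([560,-40,330],0)
E
```

```text
[418.6 179.4 329.5] 0.0037571520639899446
rack_low [(0.77, array([248., 135.]), array([480.2, 264.7]))]
rack_low_mouth [(0.9, array([250., 131.]), array([483.8, 266.8]))]
rack_high [(0.75, array([629., 122.]), array([ 495.6, -167.1]))]
pile_spacer [(0.85, array([379., 166.]), array([440.1, 107.3])), (0.41, array([499.,  10.]), array([614.9, -18.6]))]
go [560 -40 330] shift cm [14.3 21.9 -0.1] turn -0.006 from [418.6 179.7 329.4] yaw -0.0058 F [ 0.3 -0.2  0.1] t 2.6
```

View pics/w1.png

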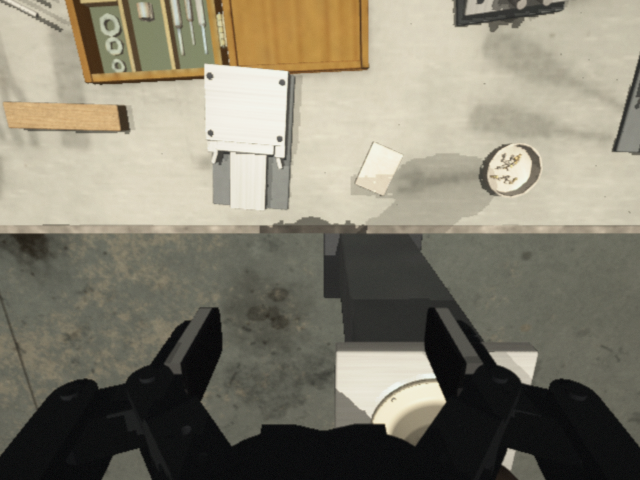

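Call:
{"method": "drive_tool", "body": {
  "steps": [0,4,4.4,0,0,0,4,4.4,0,0,0,4,4.4,0,0,0,4,4.4,0,0,0,4,4.4,0,0,0,0,0,0,0]
}}

```text
t: 3.35
position: [619.5, -44.0, 326.8]
tool_rot: [3.141, -0.016, -0.005]
force: [0.1, -0.7, -0.2]
grip_width: 0.993
grasp_force: 0.0
```

```bash
python3 - <<'E'
from h import *
np.set_printoptions(precision=1,suppress=True)
im=r.capture("wrist");P=r.camera_params("wrist");save("w2.png",im);s=r.observe();print(s["position"],yaw(),s["t"])
np.save("P2.npy",P,allow_pickle=True)
for n,z in(("bed_low_edge",30),("spacer_high",80),("port_plate",70),("rack_low",46),("rack_low_mouth",28),("rack_high",46),("pile_spacer",8)):
    print(n,[(round(d["score"],2),np.round(d["pixel"]),at("wrist",d["pixel"],z,P)[:2]) for d in r.recognise("wrist",n)])
sc=cv2.imread("pics/scene0.png")
f=lambda a:cv2.resize(a,(400,400),interpolation=cv2.INTER_CUBIC)
w=cv2.cvtColor(im,cv2.COLOR_RGB2BGR)
cv2.imwrite("pics/c1.png",np.hstack([f(sc[220:290,205:275+5]),f(sc[325:420,325:420])]))
E
```

```text
[618.5 -42.6 327.6] -0.008053363217088183 3.4
bed_low_edge [(0.75, array([300., 118.]), array([698. , -16.9]))]
spacer_high [(0.69, array([312., 172.]), array([643.1, -30.8])), (0.58, array([476., 233.]), array([ 571.9, -217.5]))]
port_plate [(0.74, array([304., 142.]), array([673.8, -22.9]))]
rack_low [(0.82, array([101., 286.]), array([490.8, 249.8]))]
rack_low_mouth [(0.76, array([103., 283.]), array([486.8, 257.8]))]
rack_high [(0.88, array([471., 230.]), array([ 564.2, -226.9]))]
pile_spacer [(0.85, array([228., 302.]), array([443.8,  96.8])), (0.71, array([315., 172.]), array([631.6, -32.4])), (0.57, array([478.,  95.]), array([ 722.2, -230.1]))]
```

View pics/w2.png

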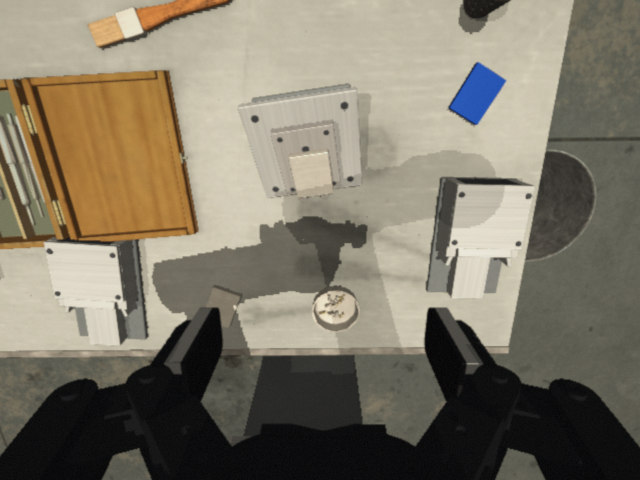

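View pics/c1.png

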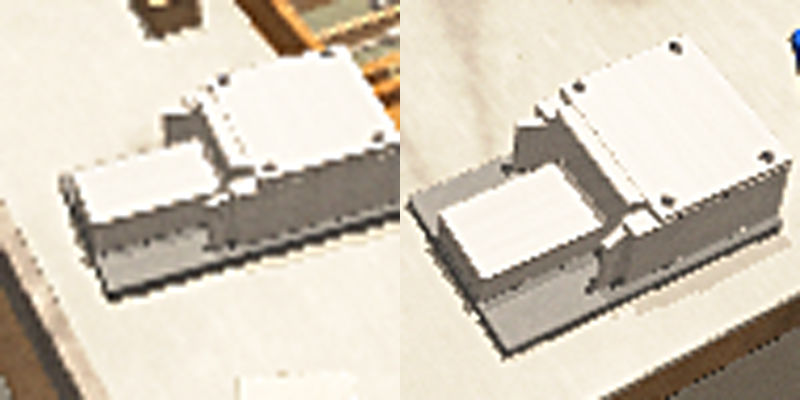

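Call:
{"method": "drive_tool", "body": {
  "steps": [0,1.6,-0.6,4.8,0,0,1.6,-0.6,4.8,0,0,0,0,0,0,0,0,0,0,0]
}}

```text
t: 4.25
position: [650.5, -29.1, 235.6]
tool_rot: [3.141, -0.004, 0.005]
force: [0.3, -0.7, 1.1]
grip_width: 1.002
grasp_force: 0.0
```

```bash
python3 - <<'E'
from h import *
np.set_printoptions(precision=1,suppress=True)
P=r.camera_params("wrist");im=r.capture("wrist");save("w3.png",im);s=r.observe();print(s["position"],yaw(),s["t"])
np.save("P3.npy",P,allow_pickle=True)
cv2.imwrite("pics/c3.png",cv2.resize(cv2.cvtColor(im,cv2.COLOR_RGB2BGR)[80:350,200:500],(666,600),interpolation=cv2.INTER_CUBIC))
# screw triangulation
Ps={"1":np.load("P1.npy",allow_pickle=True).item(),"2":np.load("P2.npy",allow_pickle=True).item(),"s":r.camera_params("scene"),"t":r.camera_params("top")}
I={k:255-cv2.imread("pics/%s.png"%n,0).astype(float) for k,n in(("1","w1"),("2","w2"))}
def cen(k,p,w=5):
    c=np.array(p)
    for _ in range(2):
        x,y=np.round(c).astype(int);g=I[k][y-w:y+w+1,x-w:x+w+1];g=np.clip(g-np.percentile(g,70),0,None)**2
        yy,xx=np.mgrid[y-w:y+w+1,x-w:x+w+1];c=np.array([(g*xx).sum(),(g*yy).sum()])/g.sum()
    return c
def tri(obs):
    A=np.zeros((3,3));b=np.zeros(3)
    for k,p in obs:
        o,d=ray("",p,Ps[k]);d/=np.linalg.norm(d);m=np.eye(3)-np.outer(d,d);A+=m;b+=m@o
    return np.linalg.solve(A,b)
for a,b in(((209,75),(53,248)),((281,82),(122,252)),((278,147),(118,296)),((210,133),(61,292))):
    a,b=cen("1",a),cen("2",b);print(a,b,tri([("1",a),("2",b)]))
E
```

```text
[650.7 -29.2 236.4] -0.0031184268818897857 4.3
[209.2  75.7] [ 49.3 251. ] [541.7 302.7  48.3]
[281.7  82.2] [123.9 246.8] [536.6 226.5  18.8]
[273.6 150.2] [123.  294.7] [461.  241.6  15.4]
[210.1 132.7] [ 57.2 293.2] [482.4 307.6  48.4]
```

View pics/c3.png

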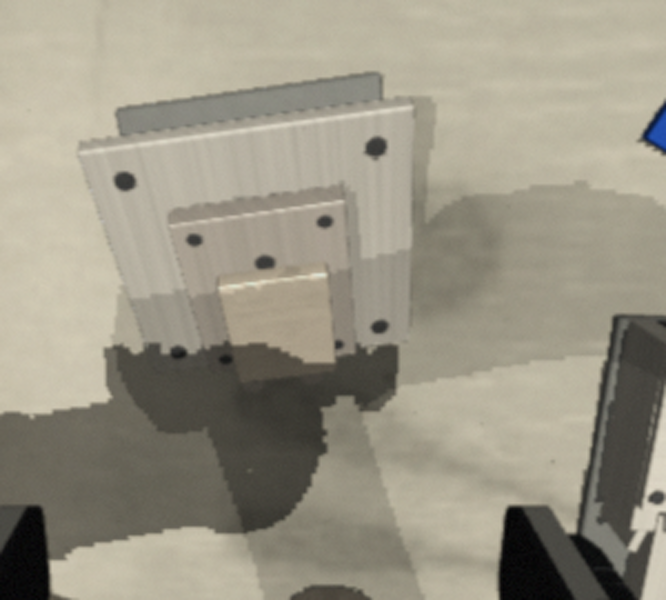

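```bash
cat > fit.py <<'E'
from h import *
from scipy.optimize import least_squares
np.set_printoptions(precision=2,suppress=True)
P=np.load("P3.npy",allow_pickle=True).item()
c2f=lambda a:np.array(a,float)/2.2205+[200,80]
Rz=lambda a:np.array([[np.cos(a),-np.sin(a),0],[np.sin(a),np.cos(a),0],[0,0,1]])
q=np.pi/6
def bed(st,u,v,h): # u up slope from low edge, v across, h normal
    u,v,h=np.broadcast_arrays(*map(np.asarray,(u,v,h)))
    p=np.stack([-56+u*np.cos(q)-h*np.sin(q),v+0.*u,30+u*np.sin(q)+h*np.cos(q)],-1)
    return p@Rz(st[2]).T+[st[0],st[1],0]
def rect(st,w,h,L,W):
    u0,v0,a=w; c=np.array([[1,1],[1,-1],[-1,-1],[-1,1]])*[L/2,W/2]
    x=c[:,0]*np.cos(a)-c[:,1]*np.sin(a)+u0; y=c[:,0]*np.sin(a)+c[:,1]*np.cos(a)+v0
    return bed(st,x,y,h)
if __name__=="__main__":
    f=lambda s:(proj("",bed(s,np.array([120,120]),np.array([60,-60]),0.),P)-c2f([[80,155],[413,108]])).ravel()
    S=least_squares(f,[680,-20,.12]);st=S.x;print("stand",st,S.fun)
    sp=c2f([[220,291],[327,275],[335,362],[243,382]])
    S=least_squares(lambda w:(proj("",rect(st,w,26,58,42),P)-sp).ravel(),[44,0,0]);w=S.x;print("spacer u,v,a",w,S.fun)
    g=bed(st,w[0],w[1],22.);print("spacer mid",g,"yaw",st[2]+w[2]*np.cos(q))
    pp=c2f([[170,228],[345,200]])
    S=least_squares(lambda w:(proj("",rect(st,w,18,84,64)[:2],P)-pp).ravel(),[57,0,0]);print("port u,v,a",S.x,S.fun,bed(st,S.x[0],S.x[1],13.))
    for px in((57.2,293.2),(0,0))[:1]:pass
    P2=np.load("P2.npy",allow_pickle=True).item()
    from itertools import product
    A=np.zeros((3,3));b=np.zeros(3)
    for k,p in((P,c2f([657,497])),(P2,[454.5,243])):
        o,d=ray("",p,k);d/=np.linalg.norm(d);m=np.eye(3)-np.outer(d,d);A+=m;b+=m@o
    print("right rack screw",np.linalg.solve(A,b))
    go([*g[:2],g[2]+19],st[2]+w[2]*np.cos(q))
E
python3 fit.py
```

```text
stand [668.98 -25.9    0.13] [-1.41  0.3   1.38 -0.1 ]
spacer u,v,a [43.39 -2.69  0.02] [-1.53 -1.35  0.38 -1.52  1.85  3.49 -0.47  0.62]
spacer mid [640.17 -32.44  70.75] yaw 0.1485437584309172
port u,v,a [55.67 -1.47  0.03] [-0.48  0.15  0.48 -0.05] [655.01 -29.24  69.09]
right rack screw [ 549.19 -206.63   51.  ]
go [640.2 -32.4  89.7] shift cm [-1.12  0.33 14.66] turn -0.152 from [650.7 -29.2 236.4] yaw -0.0031 F [ 0.4  0.  -0.1] t 4.3
```

Call:
{"method": "drive_tool", "body": {
  "steps": [93,0,0,0,-0.152,93,-0.75,0.08,5,0,93,-0.75,0.08,5,0,93,0,0,4,0,93,0,0,1,0,93,0,0,0,0,93,0,0,0,0]
}}

```text
t: 5.18
position: [637.1, -32.8, 86.1]
tool_rot: [-3.133, -0.233, -0.008]
force: [-0.2, 0.7, 0.7]
grip_width: 0.634
grasp_force: 0.0
```

```bash
python3 - <<'E'
from h import *
np.set_printoptions(precision=1,suppress=True)
P=r.camera_params("wrist");im=r.capture("wrist");go([636.2,-33,70],.1485)
cv2.imwrite("pics/c4.png",cv2.resize(cv2.cvtColor(im,cv2.COLOR_RGB2BGR)[180:480,140:500],(720,600),interpolation=cv2.INTER_CUBIC))
E
```

```text
go [636.2 -33.   70. ] shift cm [-0.1  0.   1.6] turn 0.0 from [636.8 -32.8  85.9] yaw 0.1486 F [-0.1 -0.2 -0.9] t 5.22
```

View pics/c4.png

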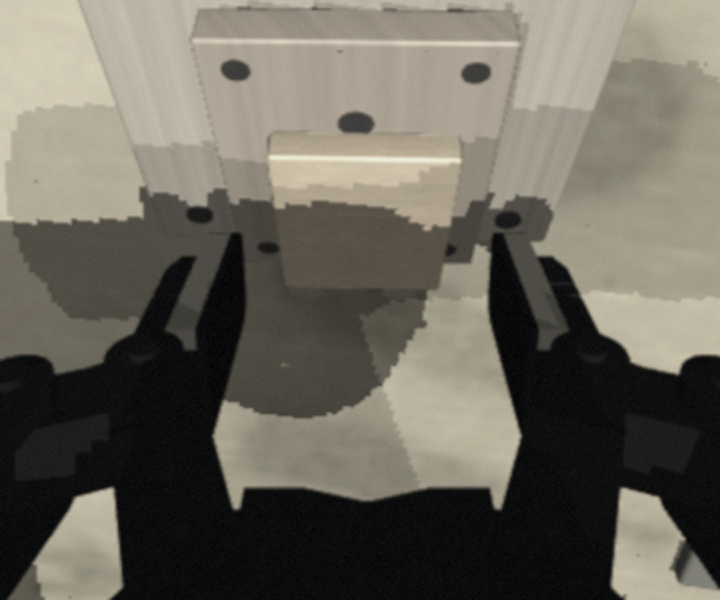

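Call:
{"method": "drive_tool", "body": {
  "steps": [93,0,0,1,0,93,0,0,0.3,0,93,0,0,0,0]
}}

```text
t: 5.6
position: [634.9, -33.1, 69.8]
tool_rot: [3.133, 0.233, -0.002]
force: [-0.9, 1.1, -0.6]
grip_width: 0.634
grasp_force: 0.0
```

Call:
{"method": "drive_tool", "body": {
  "steps": [93,0,0,0.2,0,93,0,0,0,0]
}}

```text
t: 5.85
position: [635.2, -33.0, 68.2]
tool_rot: [3.133, 0.233, -0.0]
force: [-0.3, -0.1, -0.1]
grip_width: 0.641
grasp_force: 0.0
```

Call:
{"method": "drive_tool", "body": {
  "steps": [93,0,0,0.2,0,93,0,0,0,0]
}}

```text
t: 6.1
position: [635.1, -33.0, 66.1]
tool_rot: [-3.133, -0.233, 0.0]
force: [0.5, 0.0, -0.3]
grip_width: 0.636
grasp_force: 0.0
```

Call:
{"method": "drive_tool", "body": {
  "steps": [93,0,0,0.15,0,93,0,0,0,0]
}}

```text
t: 6.35
position: [635.4, -33.0, 65.0]
tool_rot: [3.133, 0.233, 0.0]
force: [-0.5, -0.1, 0.8]
grip_width: 0.63
grasp_force: 0.3
```

Call:
{"method": "drive_tool", "body": {
  "steps": [93,0,0,0.15,0,93,0,0,0,0]
}}

```text
t: 6.6
position: [635.5, -33.1, 64.5]
tool_rot: [3.133, 0.233, 0.001]
force: [-1.7, -0.1, 5.2]
grip_width: 0.632
grasp_force: 2.7
```

Call:
{"method": "drive_tool", "body": {
  "steps": [93,0,0,0.15,0,93,0,0,0,0]
}}

```text
t: 6.85
position: [635.6, -33.0, 64.3]
tool_rot: [3.132, 0.234, 0.002]
force: [-4.3, 0.6, 11.0]
grip_width: 0.637
grasp_force: 5.5
```

Call:
{"method": "drive_tool", "body": {
  "steps": [93,0,0,-0.55,0,255,0,0,0,0,255,0,0,0,0,255,0,0,0,0,255,0,0,0,0]
}}

```text
t: 7.48
position: [635.6, -33.0, 68.4]
tool_rot: [3.133, 0.233, 0.001]
force: [-1.5, 0.6, 6.6]
grip_width: 0.464
grasp_force: 59.5
```

Call:
{"method": "drive_tool", "body": {
  "steps": [255,0,0,-0.1,0,255,0,0,-0.3,0,255,0,0,-1,0,255,0,0,-3,0,255,0,0,-5,0,255,0,0,-5,0,255,0,0,0,0]
}}

```text
t: 8.35
position: [637.8, -32.9, 217.4]
tool_rot: [3.133, 0.234, 0.017]
force: [-0.6, -0.0, -1.7]
grip_width: 0.461
grasp_force: 60.4
```

```bash
python3 - <<'E'
from h import *
im=r.capture("wrist");go([560,60,100],0)
cv2.imwrite("pics/c5.png",cv2.cvtColor(im,cv2.COLOR_RGB2BGR))
E
```

```text
go [560  60 100] shift cm [ -6.21 -10.3   11.38] turn 0.148 from [636.  -32.8 214.1] yaw 0.1481 F [-0.4  0.1 -1.1] t 8.4
```

View pics/c5.png

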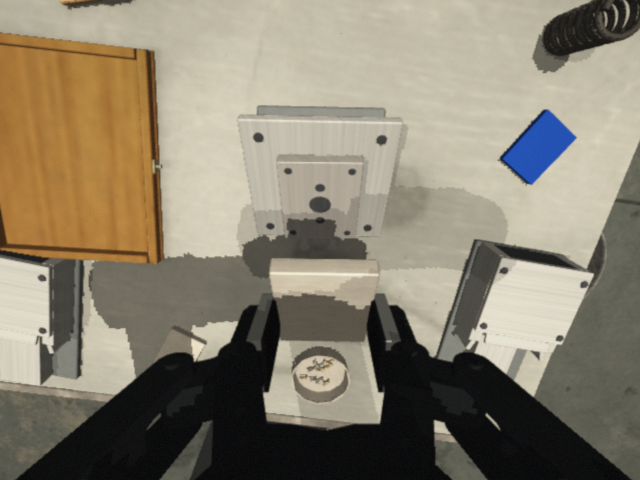

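Call:
{"method": "drive_tool", "body": {
  "steps": [255,-2.05,-2.65,3.9,0,255,-2.05,-2.65,3.9,0,255,-2.05,-2.65,3.9,0,255,-2.05,-2.65,3.9,0,255,0,0,0,0.145,255,0,0,0,0.145,255,0,0,0,0.145,255,0,0,0,0.145,255,0,0,2.5,0,255,0,0,1,0]
}}

```text
t: 9.65
position: [536.6, 59.0, 18.2]
tool_rot: [3.066, -0.673, -0.006]
force: [1.1, -0.7, 0.0]
grip_width: 0.461
grasp_force: 60.6
```

Call:
{"method": "drive_tool", "body": {
  "steps": [255,0.04,0,0.3,0,255,0.04,0,0.3,0,255,0.04,0,0.3,0,255,0.04,0,0.3,0,255,0.04,0,0.3,0,255,0,0,0,0]
}}

```text
t: 10.4
position: [543.5, 58.7, 9.1]
tool_rot: [-3.068, 0.669, -0.01]
force: [0.4, -5.4, 15.8]
grip_width: 0.459
grasp_force: 72.1
```

Call:
{"method": "drive_tool", "body": {
  "steps": [255,0.04,0,0.3,0,255,0.04,0,0.3,0,255,0.04,0,0.3,0,255,0,0,0,0]
}}

```text
t: 10.9
position: [547.5, 59.5, 1.4]
tool_rot: [-3.064, 0.667, -0.019]
force: [3.0, -4.6, 17.9]
grip_width: 0.456
grasp_force: 83.0
```

Call:
{"method": "drive_tool", "body": {
  "steps": [255,0.04,0,0.2,0,255,0.04,0,0.2,0,255,0,0,0,0]
}}

```text
t: 11.28
position: [548.4, 59.2, -1.1]
tool_rot: [-3.065, 0.666, -0.02]
force: [-0.8, -3.6, 28.2]
grip_width: 0.461
grasp_force: 89.6
```

Call:
{"method": "drive_tool", "body": {
  "steps": [255,0,0,-0.5,0,60,0,0,0,0,60,0,0,0,0,60,0,0,-1,0,0,0,0,-5,0,0,-2,0,-5.5,0,0,-2,0,-5.5,0,0,-2,0,-5.5,0,0,0,0,-2.5,0,0,0,0,0,0]
}}

```text
t: 12.52
position: [488.3, 83.7, 249.9]
tool_rot: [-3.065, 0.671, -0.007]
force: [0.1, 0.4, -0.1]
grip_width: 1.001
grasp_force: 0.0
```

```bash
python3 - <<'E'
from h import *
np.set_printoptions(precision=1,suppress=True)
P=r.camera_params("wrist");im=r.capture("wrist");np.save("P6.npy",P,allow_pickle=True);save("w6.png",im)
for n in("pile_spacer","rack_low","rack_low_mouth"):
    print(n,[(round(d["score"],2),np.round(d["pixel"]),at("wrist",d["pixel"],8,P)[:2]) for d in r.recognise("wrist",n)])
go([548,59,0])
E
```

```text
pile_spacer [(0.62, array([325., 244.]), array([437.6, 106. ]))]
rack_low [(0.57, array([180., 264.]), array([486. , 269.2]))]
rack_low_mouth [(0.73, array([178., 265.]), array([485.6, 272.7]))]
go [548  59   0] shift cm [ 6.6 -0.5 24.6] turn 0 from [486.8  82.8 245.7] yaw -0.4321 F [ 0.7  0.5 -0.5] t 12.72
```

View pics/w6.png

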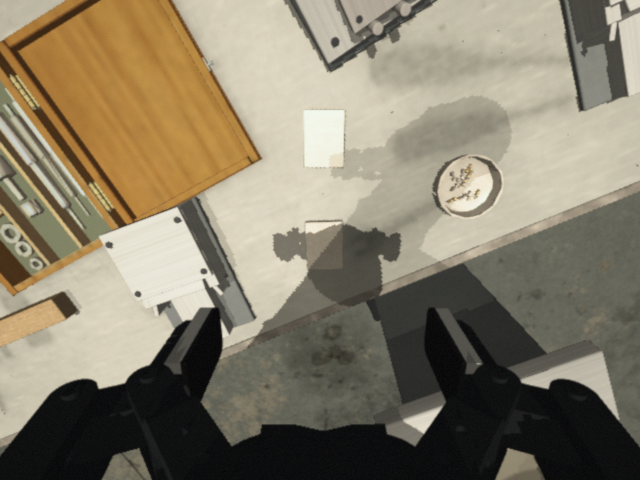

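```bash
cat > flat.py <<'E'
from h import *
from scipy.optimize import least_squares
def corners(w,z,L=58,W=42):
    c=np.array([[1,1],[1,-1],[-1,-1],[-1,1]])*[L/2,W/2];a=w[2]
    return np.c_[c@np.array([[np.cos(a),np.sin(a)],[-np.sin(a),np.cos(a)]])+w[:2],[z]*4]
def fitrect(P,px,g,z=8,**k):
    S=least_squares(lambda w:(proj("",corners(w,z,**k),P)-px).ravel(),g,x_scale=[10,10,.1]);return S.x,S.fun
E
python3 - <<'E'
from flat import *
np.set_printoptions(precision=2,suppress=True)
P=np.load("P6.npy",allow_pickle=True).item();P1=np.load("P1.npy",allow_pickle=True).item()
g=cv2.imread("pics/w6.png",0)
sub=lambda g,p:cv2.cornerSubPix(g,np.array(p,np.float32).reshape(-1,1,2),(4,4),(-1,-1),(3,50,.01)).reshape(-1,2)
for p,q in(([[304,110],[345,111],[344,168],[303,167]],(548,59,-.43)),([[305,222],[343,221],[343,269],[305,269]],(440,106,-.43))):
    for pp in(np.array(p,float),sub(g,p)): print(pp.ravel(),*fitrect(P,pp,q))
g1=cv2.imread("pics/w1.png",0);p=[[373,141],[404,154],[386,195],[355,185]]
for pp in(np.array(p,float),sub(g1,p)): print("w1",pp.ravel(),*fitrect(P1,pp,(440,106,-.43)))
E
```

```text
[304. 110. 345. 111. 344. 168. 303. 167.] [542.73  58.74  -0.45] [-0.18 -0.32  0.32 -0.47 -0.83  0.33  0.69  0.53]
[303.29 109.89 343.91 110.3  342.28 166.27 304.55 166.02] [543.7   58.85  -0.44] [-0.41 -0.78  0.51 -0.97  0.83  0.97 -0.94  1.01]
[305. 222. 343. 221. 343. 269. 305. 269.] [436.25 107.63  -0.43] [ 0.08 -0.52 -0.32  0.31 -0.91  0.02  1.16  0.17]
[304.42 221.82 343.16 222.95 342.03 267.83 305.   269.  ] [436.21 108.09  -0.43] [ 0.53 -0.31 -0.6  -1.29 -0.51  1.52  0.59  0.19]
w1 [373. 141. 404. 154. 386. 195. 355. 185.] [436.13 106.73  -0.35] [ 0.15  0.49 -0.32 -0.63 -0.63  0.56  0.8  -0.44]
w1 [373.56 141.27 402.61 155.1  386.   195.   354.08 182.93] [436.32 107.32  -0.38] [-0.12 -0.14  0.98 -1.23 -1.79  0.6   0.89  0.86]
```

Call:
{"method": "drive_tool", "body": {
  "steps": [93,3.05,-0.05,5,0.01,93,3.05,-0.05,5,0,93,0,0,5,0,93,0,0,5,0,93,0,0,3,0,93,0,0,1,0,93,0,0,0.7,0,93,0,0,0,0]
}}

```text
t: 13.72
position: [543.7, 58.4, 0.7]
tool_rot: [-3.065, 0.688, -0.001]
force: [0.1, 0.2, -0.3]
grip_width: 0.636
grasp_force: 0.0
```

```bash
python3 - <<'E'
from h import *
go([543.2,58.8,0.5],-.44);go([543.2,58.8,0.5],-.44)
E
```

```text
go [5.432e+02 5.880e+01 5.000e-01] shift cm [-0.06 -0.02  0.02] turn -0.002 from [543.7  58.4   0.7] yaw -0.4417 F [ 0.1  0.2 -0.3] t 13.72
go [5.432e+02 5.880e+01 5.000e-01] shift cm [-0.06 -0.02  0.02] turn -0.002 from [543.7  58.4   0.7] yaw -0.4417 F [ 0.1  0.2 -0.3] t 13.72
```

Call:
{"method": "drive_tool", "body": {
  "steps": [255,0,0,0,0,255,0,0,0,0,255,0,0,0,0,255,0,0,-0.5,0,255,0,0,-3.5,0,255,-3.9,0.05,0,-0.015,255,-3.9,0.05,0,0,255,-4,0.05,0,0,255,0,0,1.5,0,255,0,0,0,0]
}}

```text
t: 14.98
position: [434.8, 106.2, 25.1]
tool_rot: [3.07, -0.664, -0.002]
force: [-1.1, 0.1, -0.3]
grip_width: 0.46
grasp_force: 60.6
```

```bash
python3 - <<'E'
from h import *
im=r.capture("wrist");save("w7.png",im);np.save("P7.npy",r.camera_params("wrist"),allow_pickle=True);go([436.2,107.6,8.5],-.425);print(proj("wrist",[[436.2,107.6,8]]))
for n in ("pile_spacer","spacer_high"):print([(round(d["score"],2),np.round(d["pixel"])) for d in r.recognise("wrist",n)])
E
```

```text
go [436.2 107.6   8.5] shift cm [ 0.01 -0.15  1.69] turn -0.002 from [435.5 106.3  25.4] yaw -0.4265 F [-0.1 -0.1 -0.1] t 15.03
[[320.78135234 292.6497877 ]]
[(0.67, array([319., 242.]))]
[(0.96, array([326., 309.]))]
```

```bash
python3 - <<'E'
from flat import *
P=np.load("P7.npy",allow_pickle=True).item()
print("pile pred",np.round(proj("",corners((436.2,107.6,-.425),8),P)).tolist())
print("held pred",np.round(proj("",corners((435.2,106.3,-.425),33),P)).tolist(), np.round(proj("",corners((435.2,106.3,-.425),25),P))[:2].tolist())
g=cv2.imread("pics/w7.png",0)
for y in range(222,300,6): print(y,g[y,256:392:4].tolist())
for x in(300,320,340):print("col",x,g[214:270:2,x].tolist())
E
```

```text
pile pred [[276.0, 238.0], [365.0, 237.0], [361.0, 342.0], [281.0, 342.0]]
held pred [[272.0, 259.0], [376.0, 258.0], [370.0, 376.0], [278.0, 376.0]] [[275.0, 251.0], [373.0, 251.0]]
222 [191, 194, 194, 194, 191, 194, 195, 195, 192, 194, 195, 195, 194, 193, 193, 190, 191, 190, 190, 190, 174, 163, 161, 161, 158, 159, 159, 157, 154, 154, 154, 150, 152, 151]
228 [190, 193, 194, 196, 196, 198, 196, 196, 197, 190, 171, 168, 171, 164, 182, 162, 187, 168, 176, 176, 164, 164, 161, 160, 159, 157, 157, 155, 155, 154, 152, 150, 150, 147]
234 [193, 197, 195, 194, 195, 155, 135, 116, 115, 108, 104, 96, 96, 92, 85, 85, 79, 84, 82, 83, 81, 83, 81, 83, 83, 86, 119, 156, 151, 153, 151, 151, 147, 148]
240 [176, 168, 167, 165, 163, 206, 212, 211, 214, 186, 183, 186, 181, 178, 180, 180, 180, 181, 184, 184, 184, 182, 183, 185, 187, 187, 172, 154, 152, 150, 150, 147, 146, 145]
246 [164, 165, 164, 165, 164, 216, 167, 146, 97, 91, 129, 81, 83, 89, 81, 123, 82, 107, 91, 87, 113, 84, 156, 88, 82, 88, 80, 72, 141, 149, 149, 146, 144, 143]
252 [174, 165, 165, 164, 166, 97, 91, 80, 81, 74, 78, 75, 76, 78, 77, 72
[... 990 characters left out ...]
1, 190, 192, 189, 187, 191, 192, 187, 130, 188, 183, 117, 92, 179, 92, 183, 161, 95, 181, 183, 185, 185, 122, 62, 61, 59, 62]
294 [107, 159, 69, 69, 62, 123, 186, 187, 187, 186, 185, 159, 89, 83, 85, 87, 83, 83, 82, 84, 85, 85, 86, 85, 84, 86, 84, 86, 130, 47, 64, 65, 66, 64]
col 300 [192, 193, 194, 196, 195, 196, 183, 168, 166, 165, 96, 85, 147, 186, 186, 130, 81, 82, 83, 75, 82, 81, 197, 220, 222, 213, 192, 189]
col 320 [191, 192, 193, 190, 191, 191, 189, 187, 164, 160, 79, 91, 157, 180, 183, 132, 82, 81, 82, 77, 83, 99, 171, 187, 190, 187, 189, 188]
col 340 [191, 188, 189, 181, 163, 163, 162, 164, 163, 131, 83, 99, 171, 182, 185, 132, 84, 82, 82, 74, 80, 105, 176, 192, 192, 192, 193, 188]
```

Call:
{"method": "drive_tool", "body": {
  "steps": [255,-0.03,-0.2,0,0,255,0,0,1.2,0,255,0,0,0.3,0,255,0,0,0.15,0,255,0,0,0,0]
}}

```text
t: 15.75
position: [435.5, 107.8, 9.8]
tool_rot: [3.069, -0.665, -0.002]
force: [-4.5, -0.2, 15.8]
grip_width: 0.464
grasp_force: 62.4
```

Call:
{"method": "drive_tool", "body": {
  "steps": [255,0,0,-0.25,0,180,0,0,0,0,100,0,0,0,0,93,0,0,0,0,93,0,0,-2,0,0,0,0,-5,0,0,-2,0,-6,0,0,-2,0,-6,0,0,0,0,-1,0,0,0,0,0,0]
}}

```text
t: 17.0
position: [400.0, 124.7, 210.2]
tool_rot: [-3.069, 0.665, -0.001]
force: [-0.1, -1.2, -0.9]
grip_width: 1.002
grasp_force: 0.0
```

```bash
python3 - <<'E'
from flat import *
P=r.camera_params("wrist");im=r.capture("wrist");np.save("P8.npy",P,allow_pickle=True);save("w8.png",im)
g=cv2.cvtColor(im,cv2.COLOR_RGB2GRAY)
print("top pred",np.round(proj("",corners((435.8,108.3,-.425),16),P)).tolist());print("pile pred",np.round(proj("",corners((435.8,108.3,-.425),8),P)).tolist())
for n in ("pile_spacer","spacer_high"):print([(round(d["score"],2),np.round(d["pixel"])) for d in r.recognise("wrist",n)])
c=np.mean(proj("",corners((435.8,108.3,-.425),16),P),0).astype(int)
for dy in range(-40,41,6):print(c[1]+dy,c[0]-34,g[c[1]+dy,c[0]-34:c[0]+35:2].tolist())
for dx in(-10,0,10):print("col",c[0]+dx,c[1]-44,g[c[1]-44:c[1]+45:2,c[0]+dx].tolist())
go([650,-30,150],.148)
E
```

```text
top pred [[300.0, 133.0], [347.0, 133.0], [346.0, 196.0], [302.0, 196.0]]
pile pred [[301.0, 132.0], [346.0, 132.0], [345.0, 194.0], [302.0, 194.0]]
[]
[(0.61, array([327., 166.]))]
124 289 [221, 219, 223, 224, 222, 220, 222, 221, 223, 220, 220, 221, 221, 221, 220, 219, 219, 219, 217, 219, 215, 218, 218, 217, 216, 216, 215, 215, 214, 214, 213, 210, 209, 211, 210]
130 289 [215, 217, 220, 221, 225, 223, 225, 223, 225, 222, 216, 222, 223, 215, 219, 210, 196, 215, 201, 210, 210, 210, 216, 200, 213, 205, 203, 209, 195, 212, 203, 206, 205, 202, 201]
136 289 [218, 220, 223, 222, 222, 219, 230, 246, 246, 246, 247, 247, 248, 247, 247, 247, 246, 246, 246, 246, 246, 247, 247, 246, 246, 246, 246, 246, 245, 169, 183, 204, 205, 203, 201]
142 289 [219, 220, 220, 220, 221, 220, 225, 245, 245, 246, 247, 247, 245, 245, 245, 245, 245, 246, 245, 245, 245, 245, 245, 245, 245, 245, 244, 245, 244, 165, 181, 194, 201, 198, 199]
148 289 [219, 219, 221, 220, 222, 220, 223, 245, 245, 246, 246, 246, 245, 246, 245, 245, 245, 245, 245, 245, 245, 245, 245, 245, 244, 244, 243, 243, 240, 165, 178, 199, 199, 197, 196
[... 1793 characters left out ...]
5, 245, 244, 244, 245, 244, 243, 243, 243, 243, 244, 243, 243, 239, 211, 213, 212, 214, 213, 213, 214]
col 323 120 [219, 220, 219, 219, 220, 215, 161, 240, 246, 246, 245, 246, 245, 245, 245, 244, 245, 245, 247, 245, 244, 243, 229, 227, 228, 228, 228, 226, 225, 225, 225, 221, 225, 223, 225, 221, 236, 239, 212, 213, 213, 209, 211, 209, 210]
col 333 120 [218, 216, 218, 219, 220, 216, 167, 243, 247, 246, 245, 245, 245, 245, 245, 244, 246, 245, 245, 244, 239, 226, 227, 228, 228, 226, 227, 225, 226, 226, 227, 227, 225, 225, 227, 224, 225, 228, 206, 211, 210, 210, 212, 211, 212]
go [650 -30 150] shift cm [29.2   3.59  5.75] turn -0.576 from [399.3 123.9 208.1] yaw -0.4275 F [-0.1  0.1 -0.3] t 17.15
```

Call:
{"method": "drive_tool", "body": {
  "steps": [30,5.92,0.66,0.5,0,30,5.92,0.66,0.5,0,30,5.92,0.66,0.5,0,30,5.92,0.66,0.5,0,30,5.92,0.66,0.5,0,30,0,0,0,-0.144,30,0,0,0,-0.144,30,0,0,0,-0.144,30,0,0,0,-0.145,30,0,0,0,0]
}}

```text
t: 18.4
position: [655.3, -28.4, 182.2]
tool_rot: [3.133, 0.232, -0.007]
force: [0.4, 0.5, 0.5]
grip_width: 0.879
grasp_force: 0.0
```

```bash
cat > rk.py <<'E'
from flat import *
np.set_printoptions(precision=2,suppress=True)
L=lambda k:np.load(f"P{k}.npy",allow_pickle=True).item()
I={k:255-cv2.imread(f"pics/w{k}.png",0).astype(float) for k in(1,2,6)}
def cen(k,p,w=3):
    x,y=p;y0,x0=np.unravel_index(cv2.GaussianBlur(I[k],(3,3),0)[y-4:y+5,x-4:x+5].argmax(),(9,9));x,y=x+x0-4,y+y0-4
    g=I[k][y-w:y+w+1,x-w:x+w+1];g=np.clip(g-np.median(g)-10,0,None);yy,xx=np.mgrid[y-w:y+w+1,x-w:x+w+1]
    return np.array([(g*xx).sum(),(g*yy).sum()])/g.sum()
def tri(obs):
    A=np.zeros((3,3));b=np.zeros(3)
    for k,p in obs:
        o,d=ray("",p,L(k));d/=np.linalg.norm(d);m=np.eye(3)-np.outer(d,d);A+=m;b+=m@o
    return np.linalg.solve(A,b)
if __name__=="__main__":
  for a,b,c in(((209,76),(53,249),(109,245)),((281,82),(124,249),(180,218)),((280,139),(119,295),(205,271)),((210,133),(59,293),(138,294))):
    o=[(k,cen(k,p)) for k,p in((1,a),(2,b),(6,c))];print([x[1] for x in o],tri(o),tri(o[:2]),tri([o[0],o[2]]))
E
python3 - <<'E'
import runpy;runpy.run_path("rk.py",run_name="__main__")
from h import *
from fit import bed
P=r.camera_params("wrist");im=r.capture("wrist");np.save("P9.npy",P,allow_pickle=True);save("w9.png",im)
g=cv2.cvtColor(im,cv2.COLOR_RGB2GRAY);st=[668.98,-25.9,.13]
from fit import rect
print("port pred",np.round(proj("",rect(st,[55.67,-1.47,.03],18,84,64),P)).tolist())
c=proj("",rect(st,[55.67,-1.47,.03],18,84,64),P)
x0=int(c[:,0].min())-20
for y in range(int(c[0,1])-12,int(c[2,1])+8,14):print(y,x0,g[y,x0:int(c[:,0].max())+20:4].tolist())
m=int(c[:,0].mean())
for x in(m-30,m+30):print("col",x,int(c[0,1])-24,g[int(c[0,1])-24:int(c[2,1])+20:3,x].tolist())
go([655,-29.2,57],.15)
E
```

```text
[array([209.23,  75.87]), array([ 49.31, 251.02]), array([109.05, 244.56])] [541.86 302.78  47.19] [541.56 302.87  48.05] [542.19 304.3   43.5 ]
[array([281.71,  82.23]), array([nan, nan]), array([177.23, 219.7 ])] [nan nan nan] [nan nan nan] [535.78 224.97  44.76]
[array([279.22, 138.72]), array([117.62, 296.89]), array([203.45, 270.9 ])] [476.16 229.27  47.59] [476.04 229.43  48.28] [475.93 229.92  44.73]
[array([210.12, 132.71]), array([ 57.15, 293.21]), array([137.58, 293.7 ])] [482.52 307.61  47.65] [482.36 307.59  48.5 ] [482.37 308.89  44.63]
port pred [[274.0, 196.0], [372.0, 195.0], [363.0, 270.0], [286.0, 271.0]]
183 254 [179, 182, 184, 178, 185, 182, 184, 176, 178, 153, 163, 169, 182, 182, 154, 162, 170, 177, 178, 161, 166, 180, 178, 177, 172, 164, 173, 181, 179, 163, 178, 176, 175, 182, 175]
197 254 [179, 179, 183, 180, 180, 152, 164, 164, 160, 162, 165, 166, 166, 161, 159, 159, 147, 161, 163, 160, 162, 166, 162, 161, 163, 165, 168, 163, 168, 144, 149, 177, 182, 175, 181]
211 254 [184, 180, 181, 183, 173, 178, 167, 165, 161, 164, 165, 165, 164, 161, 146, 145, 164, 162, 16
[... 692 characters left out ...]
67, 65, 59, 65, 68, 67, 70, 68, 79, 155, 154, 154, 155]
col 293 171 [185, 186, 184, 184, 162, 150, 147, 148, 189, 164, 164, 163, 162, 163, 163, 163, 138, 137, 135, 135, 136, 137, 135, 94, 68, 67, 68, 67, 67, 66, 57, 25, 65, 66, 70, 66, 61, 62, 66, 66]
col 353 171 [182, 181, 181, 180, 164, 120, 146, 149, 197, 165, 164, 145, 164, 164, 163, 163, 148, 140, 140, 139, 138, 138, 139, 140, 139, 137, 136, 95, 66, 68, 68, 27, 59, 134, 154, 153, 163, 169, 160, 158]
go [655.  -29.2  57. ] shift cm [-0.    0.08 12.57] turn -0.003 from [655.4 -28.3 182.7] yaw 0.1472 F [-0.8  0.7 -0.2] t 18.45rk.py:8: RuntimeWarning: invalid value encountered in divide
  return np.array([(g*xx).sum(),(g*yy).sum()])/g.sum()
```

Call:
{"method": "drive_tool", "body": {
  "steps": [30,0,0.08,5,0,30,0,0,5,0,30,0,0,2.1,0,30,0,0,0.4,0,30,0,0,0,0]
}}

```text
t: 19.08
position: [656.5, -28.9, 60.2]
tool_rot: [3.133, 0.235, 0.001]
force: [0.9, 0.3, 0.7]
grip_width: 0.881
grasp_force: 0.0
```

Call:
{"method": "drive_tool", "body": {
  "steps": [255,0,0,0,0,255,0,0,0,0,255,0,0,0,0,255,0,0,0,0]
}}

```text
t: 19.58
position: [657.1, -28.6, 62.0]
tool_rot: [3.133, 0.236, 0.005]
force: [-1.6, 0.9, 6.6]
grip_width: 0.724
grasp_force: 66.4
```

Call:
{"method": "drive_tool", "body": {
  "steps": [255,0,0,-0.5,0,255,0,0,-4,0,255,0,0,-5.5,0,255,-2.76,-4.77,0,0,255,-2.76,-4.77,0,0,255,-2.76,-4.77,0,0,255,-2.76,-4.77,0,0,255,-2.76,-4.77,0,0,255,-2.76,-4.77,0,0,255,-2.76,-4.77,0,0]
}}

```text
t: 20.82
position: [413.2, 273.1, 159.5]
tool_rot: [3.132, 0.235, -0.002]
force: [1.0, 0.5, -2.8]
grip_width: 0.729
grasp_force: 67.0
```

Call:
{"method": "drive_tool", "body": {
  "steps": [255,0,0,0,0.113,255,0,0,0,0.113,255,0,0,0,0]
}}

```text
t: 21.2
position: [414.3, 272.1, 159.4]
tool_rot: [3.139, -0.117, -0.002]
force: [0.2, 0.6, -2.2]
grip_width: 0.724
grasp_force: 67.1
```

```bash
python3 - <<'E'
from flat import *
np.set_printoptions(precision=1,suppress=True)
g=cv2.imread("pics/w1.png",0);P1=np.load("P1.npy",allow_pickle=True).item()
# ledge in w1: front edge rows & side edges
for x in(238,248,258):print("col",x,130,g[130:222:2,x].tolist())
for y in(165,180,195,204):print("row",y,206,g[y,206:300:2].tolist())
m=np.array([462.2,269.8]);a=-.077;ax=np.array([np.cos(a),np.sin(a)]);n=np.array([-ax[1],ax[0]])
q=lambda x,y,z:[*(m+x*ax+y*n),z]
print("pred ledge",proj("",[q(0,22,28),q(0,-22,28),q(-70,-22,28),q(-70,22,28)],P1),"cover",proj("",[q(4,45,46.5),q(4,-45,46.5)],P1),"base",proj("",[q(-70,50,8),q(-70,-50,8)],P1))
im=r.capture("wrist");P=r.camera_params("wrist");save("w10.png",im);np.save("P10.npy",P,allow_pickle=True)
g=cv2.cvtColor(im,cv2.COLOR_RGB2GRAY)
print("now cover",proj("",[q(4,45,46.5),q(4,-45,46.5),q(90,0,46.5)],P))
go([417.3,273.3,60],-.077)
E
```

```text
col 238 130 [238, 239, 237, 239, 239, 237, 226, 237, 238, 239, 237, 147, 214, 233, 234, 233, 232, 232, 231, 231, 232, 232, 230, 230, 231, 230, 230, 229, 228, 228, 229, 228, 228, 227, 228, 227, 227, 227, 225, 203, 212, 210, 207, 203, 199, 199]
col 248 130 [239, 238, 238, 237, 240, 238, 235, 233, 238, 241, 239, 191, 215, 234, 235, 234, 233, 233, 233, 233, 233, 233, 233, 232, 232, 232, 231, 231, 231, 231, 230, 231, 231, 230, 230, 229, 231, 229, 229, 229, 202, 205, 203, 200, 200, 202]
col 258 130 [239, 238, 238, 237, 240, 239, 239, 235, 239, 242, 241, 236, 142, 234, 235, 235, 235, 234, 233, 235, 234, 234, 232, 233, 233, 232, 233, 232, 232, 233, 231, 232, 232, 232, 232, 231, 232, 231, 231, 232, 216, 207, 205, 203, 200, 199]
row 165 206 [175, 178, 182, 172, 150, 150, 141, 131, 147, 149, 150, 151, 203, 230, 231, 231, 232, 230, 232, 234, 231, 234, 234, 236, 235, 232, 234, 237, 235, 233, 114, 101, 128, 143, 153, 155, 222, 230, 96, 111, 135, 126, 136, 199, 211, 211, 212]
row 180 206 [207, 206, 207, 184, 148, 148, 148, 146, 148, 150, 151, 148, 193, 229, 230, 230, 230, 228, 231, 232, 230, 232, 2
[... 241 characters left out ...]
230, 230, 231, 229, 230, 233, 232, 228, 203, 78, 124, 127, 150, 148, 147, 146, 148, 148, 149, 149, 106, 170, 201, 204, 203, 207]
row 204 206 [215, 214, 213, 210, 188, 191, 180, 168, 163, 149, 147, 148, 190, 230, 229, 227, 227, 225, 229, 230, 227, 229, 229, 231, 227, 230, 231, 230, 227, 188, 72, 123, 137, 148, 148, 147, 145, 147, 145, 147, 142, 141, 204, 203, 202, 204, 206]
pred ledge [[229.9 147.9]
 [266.4 150.9]
 [264.8 207. ]
 [230.1 204.3]] cover [[205.9 144.1]
 [284.  150.6]] base [[212.5 199.1]
 [288.2 205. ]]
now cover [[257.1 162.6]
 [385.1 162.9]
 [321.3  23.3]]
go [417.3 273.3  60. ] shift cm [ 0.3 -0.1  9.9] turn 0.003 from [414.5 272.1 159.5] yaw -0.0742 F [-0.5 -0.3 -3.1] t 21.25
```

Call:
{"method": "drive_tool", "body": {
  "steps": [255,-0.15,-0.13,5,0,255,0,0,4,0,255,0,0,2,0,255,0,0,0.6,0,255,0,0,0,0]
}}

```text
t: 21.88
position: [413.9, 273.9, 44.1]
tool_rot: [3.139, -0.118, 0.0]
force: [0.2, 0.3, -2.5]
grip_width: 0.728
grasp_force: 67.0
```

```bash
python3 - <<'E'
from flat import *
np.set_printoptions(precision=1,suppress=True)
P=r.camera_params("wrist");im=r.capture("wrist");save("w11.png",im);np.save("P11.npy",P,allow_pickle=True)
g=cv2.cvtColor(im,cv2.COLOR_RGB2GRAY)
m=np.array([457.7,270.1]);a=-.077;ax=np.array([np.cos(a),np.sin(a)]);n=np.array([-ax[1],ax[0]])
q=lambda x,y,z:[*(m+x*ax+y*n),z]
print("cover",proj("",[q(4,45,46.5),q(4,0,46.5),q(4,-45,46.5),q(90,45,46.5),q(90,-45,46.5)],P))
for x in(300,320,340):print("col",x,60,g[60:260:4,x].tolist())
for y in(100,140):print("row",y,200,g[y,180:460:5].tolist())
go([410.8,273.7,30],-.077)
E
```

```text
cover [[212.7 209.3]
 [324.9 209.4]
 [436.9 209.5]
 [186.4 -49.1]
 [464.7 -48.5]]
col 300 60 [203, 208, 205, 209, 209, 208, 210, 206, 205, 208, 204, 209, 202, 207, 209, 209, 212, 208, 210, 207, 205, 207, 209, 205, 212, 205, 203, 209, 210, 203, 208, 169, 215, 221, 220, 223, 220, 220, 186, 208, 188, 177, 177, 175, 176, 81, 74, 76, 75, 125]
col 320 60 [202, 208, 206, 209, 213, 209, 210, 206, 205, 208, 204, 210, 202, 205, 209, 208, 212, 207, 207, 208, 205, 205, 208, 205, 208, 202, 201, 209, 210, 204, 208, 166, 217, 222, 220, 224, 220, 221, 191, 209, 207, 179, 177, 178, 171, 75, 74, 76, 75, 121]
col 340 60 [201, 206, 204, 209, 210, 206, 209, 205, 204, 205, 204, 208, 200, 202, 210, 207, 211, 207, 207, 209, 203, 204, 208, 204, 208, 203, 201, 207, 210, 205, 206, 160, 218, 221, 220, 222, 221, 220, 189, 209, 207, 178, 179, 177, 178, 121, 77, 75, 75, 115]
row 100 200 [176, 174, 176, 178, 163, 204, 205, 204, 205, 205, 206, 206, 206, 205, 205, 205, 208, 206, 206, 204, 204, 205, 204, 205, 204, 204, 203, 203, 204, 204, 203, 205, 204, 202, 204, 202, 202, 202, 202, 202, 201, 201, 201, 200, 201, 202, 202, 202, 202, 200, 202, 201, 200, 188, 176, 179]
row 140 200 [178, 176, 178, 177, 174, 189, 205, 206, 205, 206, 206, 207, 208, 207, 206, 207, 205, 209, 209, 205, 206, 205, 206, 205, 205, 204, 204, 206, 205, 207, 205, 204, 203, 204, 205, 205, 204, 204, 204, 204, 203, 202, 203, 204, 202, 204, 204, 205, 202, 203, 201, 201, 200, 180, 181, 182]
go [410.8 273.7  30. ] shift cm [-0.3  0.1  1.5] turn 0.002 from [414.2 274.3  44.6] yaw -0.0754 F [-0.7  0.3 -1.9] t 21.93
```

View pics/w11.png

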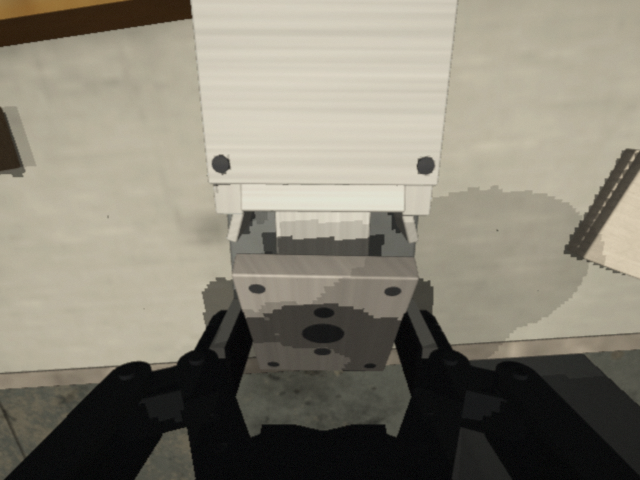

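Call:
{"method": "drive_tool", "body": {
  "steps": [255,0,0,0.3,0,255,0,0,0.3,0,255,0,0,0.3,0,255,0,0,0.3,0,255,0,0,0,0]
}}

```text
t: 22.55
position: [415.3, 275.3, 34.7]
tool_rot: [-3.136, 0.116, -0.006]
force: [-1.8, -1.8, 12.4]
grip_width: 0.727
grasp_force: 70.3
```

Call:
{"method": "drive_tool", "body": {
  "steps": [255,0,0,0.3,0,255,0,0,0.3,0,255,0,0,0,0]
}}

```text
t: 22.92
position: [416.6, 276.3, 29.6]
tool_rot: [-3.134, 0.114, -0.01]
force: [1.6, -2.1, 15.9]
grip_width: 0.726
grasp_force: 73.1
```

Call:
{"method": "drive_tool", "body": {
  "steps": [255,0,0,0.3,0,255,0,0,0.2,0,255,0,0,0,0]
}}

```text
t: 23.3
position: [417.7, 277.0, 25.2]
tool_rot: [-3.133, 0.113, -0.013]
force: [3.9, -2.0, 18.1]
grip_width: 0.727
grasp_force: 75.1
```

Call:
{"method": "drive_tool", "body": {
  "steps": [255,0,0,0.3,0,255,0,0,0,0]
}}

```text
t: 23.55
position: [418.3, 277.3, 22.5]
tool_rot: [-3.132, 0.113, -0.015]
force: [4.8, -4.0, 18.4]
grip_width: 0.725
grasp_force: 76.2
```

Call:
{"method": "drive_tool", "body": {
  "steps": [255,0,0,0.3,0,255,0,0,0,0]
}}

```text
t: 23.8
position: [419.1, 277.5, 19.7]
tool_rot: [-3.131, 0.112, -0.017]
force: [8.8, -4.6, 17.7]
grip_width: 0.724
grasp_force: 77.4
```

Call:
{"method": "drive_tool", "body": {
  "steps": [255,0,0,0.3,0,255,0,0,0,0]
}}

```text
t: 24.05
position: [419.4, 277.5, 19.0]
tool_rot: [-3.131, 0.11, -0.018]
force: [3.8, -8.5, 36.6]
grip_width: 0.725
grasp_force: 80.1
```

```bash
python3 - <<'E'
from flat import *
np.set_printoptions(precision=1,suppress=True)
P=r.camera_params("wrist");im=r.capture("wrist");save("w12.png",im);np.save("P12.npy",P,allow_pickle=True)
g=cv2.cvtColor(im,cv2.COLOR_RGB2GRAY);s=r.observe();print(s["position"],s["force"])
m=np.array([457.7,270.1]);a=-.077;ax=np.array([np.cos(a),np.sin(a)]);n=np.array([-ax[1],ax[0]])
q=lambda x,y,z:[*(m+x*ax+y*n),z]
print("cover4",proj("",[q(4,0,46.5),q(-14,0,38)],P))
for xx in(-15,-10,-5,0):print(xx,"plate far edge top corners if flat",proj("",[q(xx,32,38),q(xx,-32,38)],P).ravel())
for x in(290,320,350):print("col",x,140,g[140:400:3,x].tolist())
E
```

```text
[419.4 277.5  19. ] [ 3.2 -8.5 36.6]
cover4 [[337.  241.4]
 [335.4 279. ]]
-15 plate far edge top corners if flat [251.2 280.6 419.7 282.2]
-10 plate far edge top corners if flat [250.4 268.5 420.9 270.1]
-5 plate far edge top corners if flat [249.7 256.1 422.2 257.7]
0 plate far edge top corners if flat [248.9 243.4 423.5 245. ]
col 290 140 [199, 201, 200, 200, 198, 196, 197, 195, 197, 199, 200, 194, 197, 201, 195, 192, 193, 199, 201, 200, 196, 192, 196, 198, 191, 212, 208, 213, 211, 214, 215, 215, 211, 214, 166, 156, 62, 67, 138, 169, 170, 170, 170, 171, 170, 171, 173, 170, 171, 171, 171, 171, 169, 145, 143, 98, 62, 62, 62, 61, 63, 60, 61, 61, 59, 62, 62, 62, 64, 60, 64, 62, 62, 60, 62, 61, 79, 87, 87, 87, 86, 85, 86, 86, 87, 86, 86]
col 320 140 [198, 202, 198, 197, 200, 197, 197, 194, 195, 198, 200, 195, 199, 200, 195, 194, 192, 195, 201, 201, 197, 192, 196, 198, 170, 212, 208, 213, 213, 214, 216, 213, 212, 211, 182, 150, 66, 68, 135, 169, 168, 167, 166, 167, 167, 168, 169, 166, 168, 168, 166, 167, 142, 140, 99, 25, 23, 23, 22, 23, 56, 62, 62, 60, 27, 24, 25, 22, 22, 25, 22, 24, 22, 24, 26, 23, 50, 61, 74, 83, 33, 33, 34, 35, 40, 82, 85]
col 350 140 [199, 200, 198, 196, 196, 198, 196, 195, 194, 196, 199, 190, 196, 198, 194, 191, 190, 194, 199, 200, 198, 194, 195, 197, 155, 210, 211, 214, 213, 215, 214, 213, 210, 212, 190, 184, 64, 68, 135, 173, 173, 171, 146, 145, 145, 143, 145, 144, 144, 144, 143, 143, 142, 144, 143, 138, 61, 62, 61, 59, 63, 60, 61, 62, 60, 63, 60, 60, 60, 59, 61, 62, 60, 61, 61, 61, 59, 60, 58, 58, 60, 59, 58, 59, 61, 63, 73]
```

Call:
{"method": "drive_tool", "body": {
  "steps": [255,0,0,-0.6,0,255,0,0,0,0,30,0,0,0,0,30,0,0,0,0,30,0,0,0,0]
}}

```text
t: 24.72
position: [413.3, 273.6, 17.3]
tool_rot: [3.138, -0.119, -0.001]
force: [-0.0, -0.4, -0.2]
grip_width: 0.884
grasp_force: 0.0
```

```bash
cat > pl.py <<'E'
from flat import *
np.set_printoptions(precision=1,suppress=True)
m=np.array([457.7,270.1]);a=-.077;ax=np.array([np.cos(a),np.sin(a)]);n=np.array([-ax[1],ax[0]])
q=lambda x,y,z:[*(m+x*ax+y*n),z]
def rk():
    s=r.observe();p=np.array(s["position"]);d=p[:2]-m;print("rack xy",d@ax,d@n,p,"yaw",yaw(),"F",np.array(s["force"]),"t",s["t"])
E
python3 - <<'E'
from pl import *
rk()
P=r.camera_params("wrist");im=r.capture("wrist");save("w13.png",im);np.save("P13.npy",P,allow_pickle=True)
g=cv2.cvtColor(im,cv2.COLOR_RGB2GRAY)
for xx in(-15,-10,-5,0):print(xx,"plate far edge top corners if flat",proj("",[q(xx,32,38),q(xx,-32,38)],P).ravel(),"near",proj("",[q(xx-84,0,38)],P).ravel())
for x in(290,320,350):print("col",x,190,g[190:420:3,x].tolist())
for y in(262,275,290):print("row",y,220,g[y,220:440:3].tolist())
E
```

```text
rack xy -44.5821695351996 0.1182151000726297 [413.3 273.6  17.3] yaw -0.07560739581303201 F [-0.  -0.4 -0.2] t 24.725
-15 plate far edge top corners if flat [237.5 270.  410.7 270. ] near [323.8 442.5]
-10 plate far edge top corners if flat [236.5 257.5 411.8 257.5] near [323.8 433.9]
-5 plate far edge top corners if flat [235.4 244.6 412.9 244.7] near [323.8 425.2]
0 plate far edge top corners if flat [234.3 231.4 414.1 231.5] near [323.8 416.2]
col 290 190 [195, 201, 175, 210, 209, 211, 214, 212, 215, 215, 214, 211, 212, 166, 202, 199, 200, 198, 167, 65, 65, 111, 166, 169, 166, 166, 167, 168, 168, 167, 167, 167, 165, 168, 167, 152, 139, 141, 83, 61, 59, 61, 60, 59, 61, 61, 62, 61, 61, 61, 63, 63, 63, 64, 61, 62, 62, 61, 60, 61, 63, 88, 85, 86, 84, 87, 87, 87, 85, 88, 87, 83, 86, 87, 85, 85, 87]
col 320 190 [195, 198, 179, 210, 211, 212, 214, 212, 215, 215, 212, 210, 212, 174, 197, 198, 199, 200, 193, 66, 69, 109, 167, 168, 167, 170, 170, 171, 168, 170, 172, 171, 169, 144, 144, 144, 144, 97, 24, 24, 24, 24, 21, 25, 63, 61, 62, 39, 24, 21, 24, 22, 23, 24, 23, 24, 21, 19, 22, 26, 62, 
[... 830 characters left out ...]
9, 106, 174, 173, 173, 172, 70, 66, 64, 63, 65, 160, 173, 175, 170, 172, 173, 174, 172, 169, 168, 168, 166, 167, 166, 167, 172, 174, 167, 168, 170, 170, 170, 169, 144, 140, 140, 145, 147, 143, 144, 142, 141, 142, 145, 145, 143, 145, 140, 53, 51, 54, 55, 57, 138, 144, 145, 140, 90, 96, 94, 96, 94, 95, 93, 109, 142, 142, 143, 143]
row 290 220 [95, 96, 95, 46, 42, 40, 158, 175, 173, 172, 176, 171, 167, 170, 172, 168, 171, 175, 173, 172, 172, 175, 174, 167, 167, 171, 167, 167, 167, 166, 171, 174, 171, 146, 145, 146, 143, 140, 141, 139, 139, 145, 147, 143, 144, 141, 141, 140, 145, 144, 145, 144, 145, 145, 145, 146, 144, 141, 143, 143, 143, 129, 44, 42, 43, 39, 70, 94, 87, 140, 140, 142, 141, 141]
```

Call:
{"method": "drive_tool", "body": {
  "steps": [30,-1.4,0,0,0,30,-1.4,0,0,0,255,0,0,0,0,255,0,0,0,0,255,0,0,0,0,255,0,0,-0.08,0,255,0,0,0,0]
}}

```text
t: 25.65
position: [385.5, 275.9, 18.5]
tool_rot: [3.139, -0.119, -0.0]
force: [-0.3, 0.7, -1.4]
grip_width: 0.731
grasp_force: 65.7
```

```bash
python3 - <<'E'
from pl import *
rk()
P=r.camera_params("wrist");im=r.capture("wrist");save("w14.png",im)
g=cv2.cvtColor(im,cv2.COLOR_RGB2GRAY)
for xx in(-15,-10,-5):print(xx,"far edge",proj("",[q(xx,32,38),q(xx,-32,38)],P).ravel())
for x in(290,350):print("col",x,100,g[100:240:3,x].tolist())
for y in(175,190,205):print("row",y,220,g[y,220:440:3].tolist())
E
```

```text
rack xy -72.38369897182778 0.2355461471660689 [385.5 275.9  18.5] yaw -0.07583191912790035 F [-0.3  0.7 -1.4] t 25.65
-15 far edge [232.5 195.3 416.6 195.4]
-10 far edge [231.3 181.  417.9 181.1]
-5 far edge [230.1 166.3 419.2 166.4]
col 290 100 [218, 217, 137, 215, 212, 214, 217, 213, 218, 220, 218, 214, 216, 212, 134, 108, 112, 123, 209, 211, 210, 211, 188, 72, 161, 188, 189, 191, 190, 188, 187, 188, 187, 188, 186, 185, 187, 187, 186, 185, 186, 187, 185, 184, 184, 185, 184]
col 350 100 [216, 216, 139, 212, 213, 215, 219, 216, 220, 221, 220, 216, 215, 216, 154, 101, 110, 111, 205, 210, 209, 209, 183, 79, 178, 194, 194, 191, 193, 193, 193, 191, 191, 191, 190, 191, 189, 192, 190, 191, 190, 189, 190, 189, 188, 188, 190]
row 175 220 [58, 60, 59, 119, 196, 194, 196, 196, 194, 192, 189, 191, 197, 189, 192, 195, 194, 190, 194, 194, 196, 194, 192, 188, 188, 188, 187, 188, 186, 186, 193, 193, 190, 188, 190, 191, 191, 190, 187, 188, 184, 188, 192, 195, 189, 190, 190, 184, 186, 188, 191, 192, 189, 190, 192, 191, 193, 191, 193, 187, 184, 187, 192, 190, 171, 61, 66, 64, 67, 138, 206, 208, 202, 188]
row 190 220 [124, 126, 108, 112, 186, 197, 194, 192, 182, 76, 72, 73, 73, 95, 189, 191, 194, 193, 191, 193, 194, 194, 191, 186, 189, 188, 188, 185, 185, 188, 193, 194, 190, 189, 191, 194, 191, 188, 188, 185, 184, 185, 192, 196, 191, 189, 189, 185, 188, 188, 190, 189, 188, 189, 159, 75, 72, 72, 72, 80, 184, 189, 191, 189, 137, 103, 124, 126, 125, 108, 140, 195, 177, 160]
row 205 220 [126, 126, 126, 126, 135, 196, 194, 193, 195, 194, 189, 186, 191, 192, 187, 193, 194, 193, 189, 190, 194, 193, 191, 187, 190, 187, 184, 186, 185, 186, 191, 192, 189, 189, 192, 191, 189, 190, 190, 187, 184, 187, 190, 193, 188, 188, 188, 185, 187, 189, 190, 189, 187, 192, 190, 190, 191, 190, 188, 188, 185, 190, 190, 183, 116, 122, 125, 127, 126, 125, 124, 106, 184, 185]
```

Call:
{"method": "drive_tool", "body": {
  "steps": [255,1,0,0,0,255,0.5,0,0,0,255,0.5,0,0,0,255,0,0,0,0]
}}

```text
t: 26.2
position: [406.2, 274.4, 18.6]
tool_rot: [-3.139, 0.12, -0.0]
force: [-0.6, 0.1, -1.8]
grip_width: 0.729
grasp_force: 65.7
```

Call:
{"method": "drive_tool", "body": {
  "steps": [255,0.5,0,0,0,255,0.5,0,0,0,255,0.5,0,0,0,255,0,0,0,0]
}}

```text
t: 26.7
position: [421.0, 273.4, 18.6]
tool_rot: [-3.139, 0.12, -0.0]
force: [-0.1, -0.2, -3.0]
grip_width: 0.73
grasp_force: 65.7
```

Call:
{"method": "drive_tool", "body": {
  "steps": [255,0.5,0,0,0,255,0.4,0,0,0,255,0,0,0,0]
}}

```text
t: 27.08
position: [429.9, 272.7, 18.7]
tool_rot: [-3.139, 0.12, -0.0]
force: [-0.4, 0.2, -2.6]
grip_width: 0.728
grasp_force: 65.8
```

Call:
{"method": "drive_tool", "body": {
  "steps": [255,0,0,0.08,0,30,0,0,0,0,30,0,0,0,0,30,0,0,0,0,30,0,0,-4,0,255,-4.3,0,0,0,255,0,0,0,0,255,0,0,0,0,255,0,0,0,0,255,0,0,0,0]
}}

```text
t: 28.32
position: [387.1, 275.9, 57.6]
tool_rot: [3.139, -0.12, -0.0]
force: [0.3, -0.2, 0.3]
grip_width: -0.001
grasp_force: 0.0
```

```bash
python3 - <<'E'
from pl import *
rk();print(r.observe()["grip_width"]);p=q(-71,0,32.5);go(p,-.077)
E
```

```text
rack xy -70.79481623185113 0.32203118935765646 [387.1 275.9  57.6] yaw -0.0764340931264677 F [ 0.3 -0.2  0.3] t 28.325
-0.0007456866684868003
go [386.9 275.6  32.5] shift cm [-0.   0.   2.5] turn 0.001 from [387.1 275.9  57.6] yaw -0.0764 F [ 0.3 -0.2  0.3] t 28.32
```

Call:
{"method": "drive_tool", "body": {
  "steps": [255,0,0,2,0,255,0,0,0.5,0,255,0.7,0,0,0,255,0.7,0,0,0,255,0.5,0,0,0,255,0,0,0,0]
}}

```text
t: 29.08
position: [406.3, 274.6, 33.2]
tool_rot: [-3.138, 0.12, -0.001]
force: [-0.1, 0.3, -0.7]
grip_width: 0.001
grasp_force: 0.0
```

Call:
{"method": "drive_tool", "body": {
  "steps": [255,0.6,0,0,0,255,0.6,0,0,0,255,0.6,0,0,0,255,0.6,0,0,0,255,0.6,0,0,0,255,0,0,0,0]
}}

```text
t: 29.82
position: [436.4, 272.4, 32.8]
tool_rot: [-3.139, 0.12, -0.001]
force: [0.1, 0.1, 0.2]
grip_width: -0.003
grasp_force: 0.0
```

Call:
{"method": "drive_tool", "body": {
  "steps": [255,0.4,0,0,0,255,0.3,0,0,0,255,0,0,0,0]
}}

```text
t: 30.2
position: [442.9, 271.7, 32.8]
tool_rot: [-3.139, 0.119, -0.001]
force: [0.2, -0.5, 0.4]
grip_width: -0.002
grasp_force: 0.0
```

Call:
{"method": "drive_tool", "body": {
  "steps": [255,0.2,0,0,0,255,0.2,0,0,0,255,0,0,0,0]
}}

```text
t: 30.58
position: [446.1, 271.3, 32.9]
tool_rot: [3.139, -0.119, -0.001]
force: [-3.7, 1.4, 1.1]
grip_width: 0.002
grasp_force: 1.9
```

Call:
{"method": "drive_tool", "body": {
  "steps": [255,0.2,0,0,0,255,0.2,0,0,0,255,0,0,0,0]
}}

```text
t: 30.95
position: [446.6, 271.0, 32.7]
tool_rot: [3.137, -0.12, -0.01]
force: [-18.2, 7.2, 9.8]
grip_width: 0.001
grasp_force: 9.5
```

Call:
{"method": "drive_tool", "body": {
  "steps": [255,0.2,0,0,0,255,0.2,0,0,0,255,0,0,0,0]
}}

```text
t: 31.32
position: [446.9, 270.7, 32.6]
tool_rot: [3.136, -0.121, -0.019]
force: [-33.3, 13.2, 16.6]
grip_width: -0.001
grasp_force: 16.9
```

Call:
{"method": "drive_tool", "body": {
  "steps": [255,-1,0,0,0,255,-1,0,0,0,255,-4,0,0,0,255,0,0,-6,0,255,0,0,-3,0,255,0,0,0,0]
}}

```text
t: 32.08
position: [396.2, 276.6, 125.6]
tool_rot: [-3.134, 0.119, -0.007]
force: [-0.2, 0.5, -0.1]
grip_width: -0.002
grasp_force: 0.0
```

```bash
python3 - <<'E'
from pl import *
rk()
P=r.camera_params("wrist");im=r.capture("wrist");save("w15.png",im)
g=cv2.cvtColor(im,cv2.COLOR_RGB2GRAY)
for n_,p in(("cover4",q(4,0,46.5)),("mouth38",q(0,0,38)),("m28",q(0,0,28)),("-14",q(-14,0,28)),("-70",q(-70,0,28))):print(n_,proj("",[p],P).ravel())
c=proj("",[q(0,y,38) for y in(25,10,-10,-25)],P)
for u,v in c.astype(int):print("col",u,"from",v-40,g[v-40:v+50:1,u].tolist())
E
```

```text
rack xy -61.83326301283262 1.7484702116191186 [396.2 276.6 125.6] yaw -0.07585299171581532 F [-0.2  0.5 -0.1] t 32.075
cover4 [326.9 146.9]
mouth38 [326.8 152.3]
m28 [326.7 150.9]
-14 [326.7 172.4]
-70 [326.3 250.9]
col 287 from 112 [239, 238, 237, 238, 238, 240, 240, 241, 241, 240, 238, 237, 237, 238, 239, 239, 227, 190, 221, 235, 235, 235, 237, 236, 236, 236, 237, 239, 239, 239, 237, 236, 237, 238, 227, 178, 121, 122, 188, 202, 148, 86, 61, 58, 78, 132, 149, 153, 153, 154, 153, 151, 151, 151, 151, 150, 152, 148, 148, 151, 150, 151, 149, 151, 151, 149, 150, 149, 151, 151, 149, 151, 149, 149, 148, 149, 147, 148, 149, 149, 150, 151, 148, 149, 149, 146, 147, 146, 147, 149]
col 310 from 112 [238, 238, 237, 237, 238, 239, 240, 241, 241, 240, 239, 238, 237, 237, 239, 239, 231, 205, 225, 235, 235, 236, 236, 238, 237, 236, 238, 240, 240, 239, 238, 238, 238, 238, 231, 195, 134, 114, 126, 181, 174, 217, 234, 235, 235, 235, 235, 234, 233, 234, 234, 234, 234, 234, 234, 234, 234, 234, 233, 232, 232, 232, 232, 232, 231, 232, 231, 231, 232, 232, 232, 231, 231, 230, 231, 230, 230, 230, 230, 230, 23
[... 281 characters left out ...]
235, 235, 234, 234, 234, 234, 234, 233, 233, 234, 233, 234, 233, 233, 233, 233, 233, 233, 233, 233, 233, 233, 232, 233, 233, 233, 232, 232, 232, 232, 232, 231, 231, 231, 232, 230, 230, 231, 231, 231, 230, 231, 231, 231, 230, 230, 230]
col 366 from 112 [236, 236, 237, 235, 236, 237, 239, 240, 241, 240, 239, 238, 237, 238, 239, 239, 238, 220, 207, 228, 235, 236, 238, 239, 239, 239, 240, 241, 241, 240, 239, 239, 238, 239, 238, 222, 155, 125, 192, 211, 165, 105, 80, 82, 126, 146, 150, 150, 151, 148, 146, 147, 148, 148, 147, 149, 149, 151, 149, 150, 149, 150, 150, 149, 150, 149, 148, 148, 148, 147, 146, 149, 147, 146, 148, 148, 149, 147, 145, 146, 147, 148, 148, 148, 148, 145, 146, 147, 148, 145]
```

Call:
{"method": "drive_tool", "body": {
  "steps": [93,3.95,4.09,-1.57,0,93,3.95,4.09,-1.57,0,93,3.95,4.09,-1.57,0,93,3.95,4.09,-1.57,0,93,3.95,4.09,-1.57,0,93,3.95,4.09,-1.57,0,93,3.95,4.09,-1.57,0,93,0,0,0,-0.113,93,0,0,0,-0.113,93,0,0,0,0]
}}

```text
t: 33.38
position: [648.2, -31.8, 230.4]
tool_rot: [3.133, 0.232, -0.006]
force: [-0.2, 1.2, 0.6]
grip_width: 0.636
grasp_force: 0.0
```

```bash
cat > low.py <<'E'
from h import *
from fit import rect,bed
np.set_printoptions(precision=1,suppress=True)
st=[668.98,-25.9,.13]
E
python3 - <<'E'
from low import *
P=r.camera_params("wrist");im=r.capture("wrist");save("w16.png",im);np.save("P16.npy",P,allow_pickle=True)
g=cv2.cvtColor(im,cv2.COLOR_RGB2GRAY)
print([(round(d["score"],2),np.round(d["pixel"])) for d in r.recognise("wrist","spacer_low")],yaw(),r.observe()["position"])
c=proj("",rect(st,[44,0,.02],8,58,42),P);print("pred",c.ravel());print("bed",proj("",rect(st,[60,0,0],0,120,120),P).ravel())
x0,x1=int(c[:,0].min())-30,int(c[:,0].max())+30
for y in range(int(c[0,1])-15,int(c[2,1])+14,6):print(y,x0,g[y,x0:x1:3].tolist())
m=int(c[:,0].mean())
for x in(m-12,m,m+12):print("col",x,int(c[0,1])-24,g[int(c[0,1])-24:int(c[2,1])+20:2,x].tolist())
E
```

```text
[(0.7, array([323., 206.])), (0.15, array([316., 166.]))] 0.148158608400416 [648.3 -31.3 231.3]
pred [294.1 188.  343.9 188.1 341.5 233.6 298.  233.5]
bed [241.1 132.7 399.3 135.5 378.3 238.3 259.8 236.4]
172 264 [182, 185, 186, 182, 190, 185, 185, 190, 187, 186, 185, 187, 190, 188, 185, 186, 181, 183, 184, 178, 184, 186, 185, 185, 183, 183, 184, 184, 181, 184, 181, 183, 183, 181, 181, 178, 187]
178 264 [184, 184, 188, 183, 185, 183, 184, 189, 188, 185, 186, 184, 189, 187, 184, 184, 184, 182, 182, 178, 186, 185, 185, 184, 184, 181, 185, 185, 179, 185, 180, 182, 183, 179, 183, 179, 186]
184 264 [182, 182, 188, 184, 183, 183, 185, 189, 188, 184, 186, 185, 156, 163, 166, 165, 163, 165, 162, 165, 166, 164, 164, 164, 167, 166, 168, 169, 167, 186, 183, 181, 182, 177, 182, 185, 185]
190 264 [179, 183, 188, 183, 181, 183, 182, 190, 189, 183, 185, 181, 187, 193, 195, 197, 197, 195, 195, 198, 199, 195, 201, 203, 203, 209, 213, 214, 169, 185, 184, 182, 181, 179, 180, 186, 182]
196 264 [181, 182, 186, 184, 179, 185, 181, 187, 188, 184, 185, 181, 188, 196, 195, 193, 194, 195, 193, 191, 191, 196, 
[... 1526 characters left out ...]
, 155, 160, 156]
col 307 163 [186, 187, 187, 186, 186, 186, 187, 186, 186, 187, 168, 167, 179, 215, 195, 195, 196, 196, 195, 192, 166, 163, 163, 165, 164, 163, 162, 164, 163, 166, 167, 167, 117, 81, 83, 74, 69, 67, 68, 68, 68, 67, 67, 70, 70]
col 319 163 [184, 184, 185, 184, 184, 185, 185, 182, 183, 182, 171, 165, 179, 215, 190, 190, 192, 193, 192, 176, 161, 160, 162, 159, 160, 161, 163, 163, 162, 163, 162, 164, 164, 164, 117, 82, 79, 78, 65, 66, 69, 64, 59, 58, 58]
col 331 163 [184, 185, 184, 183, 184, 184, 185, 183, 184, 184, 173, 166, 177, 211, 193, 193, 197, 185, 167, 162, 162, 160, 161, 162, 161, 162, 161, 160, 158, 162, 163, 166, 166, 166, 166, 158, 126, 73, 71, 70, 71, 69, 71, 68, 68]
```

Call:
{"method": "drive_tool", "body": {
  "steps": [93,-0.33,0.05,5,0,93,0,0,5,0,93,0,0,5,0,93,0,0,2,0,93,0,0,0.6,0,93,0,0,0,0]
}}

```text
t: 34.22
position: [645.9, -32.0, 57.1]
tool_rot: [3.133, 0.236, 0.001]
force: [0.2, -0.3, 0.4]
grip_width: 0.638
grasp_force: 0.0
```

Call:
{"method": "drive_tool", "body": {
  "steps": [93,0,0,0.2,0,93,0,0,0,0]
}}

```text
t: 34.48
position: [646.0, -32.0, 55.8]
tool_rot: [-3.133, -0.236, -0.003]
force: [0.0, 0.6, 0.6]
grip_width: 0.639
grasp_force: 0.0
```

Call:
{"method": "drive_tool", "body": {
  "steps": [93,0,0,0.15,0,93,0,0,0,0]
}}

```text
t: 34.72
position: [645.4, -32.1, 53.4]
tool_rot: [-3.133, -0.235, -0.0]
force: [-0.0, -0.6, -0.8]
grip_width: 0.632
grasp_force: 0.0
```

Call:
{"method": "drive_tool", "body": {
  "steps": [93,0,0,0.15,0,93,0,0,0,0]
}}

```text
t: 34.98
position: [645.3, -32.1, 51.6]
tool_rot: [3.133, 0.236, -0.001]
force: [0.4, -0.6, -0.3]
grip_width: 0.636
grasp_force: 0.0
```

Call:
{"method": "drive_tool", "body": {
  "steps": [93,0,0,0.15,0,93,0,0,0,0]
}}

```text
t: 35.22
position: [645.5, -32.1, 50.3]
tool_rot: [3.133, 0.236, 0.0]
force: [0.4, 0.1, 0.1]
grip_width: 0.63
grasp_force: 0.1
```

Call:
{"method": "drive_tool", "body": {
  "steps": [93,0,0,-0.15,0,255,0,0,0,0,255,0,0,0,0,255,0,0,0,0,255,0,0,0,0]
}}

```text
t: 35.85
position: [645.6, -32.3, 52.6]
tool_rot: [3.132, 0.236, 0.001]
force: [-1.5, -0.2, 5.9]
grip_width: 0.464
grasp_force: 61.3
```

Call:
{"method": "drive_tool", "body": {
  "steps": [255,0,0,-0.1,0,255,0,0,-0.3,0,255,0,0,-1,0,255,0,0,-3,0,255,0,0,-5,0,255,0,0,-5,0,255,0,0,0,0]
}}

```text
t: 36.72
position: [648.3, -31.9, 202.1]
tool_rot: [-3.132, -0.237, -0.018]
force: [0.2, -0.4, -0.8]
grip_width: 0.463
grasp_force: 60.5
```

Call:
{"method": "drive_tool", "body": {
  "steps": [255,-2.28,-2.67,3.5,0,255,-2.28,-2.67,3.5,0,255,-2.28,-2.67,3.5,0,255,-2.28,-2.67,3.5,0,255,0,0,0,0.144,255,0,0,0,0.144,255,0,0,0,0.144,255,0,0,0,0.143,255,0,0,2.5,0,255,0,0,1,0]
}}

```text
t: 37.98
position: [538.1, 59.5, 19.4]
tool_rot: [3.069, -0.662, -0.004]
force: [-0.3, 0.4, -0.0]
grip_width: 0.463
grasp_force: 60.6
```

Call:
{"method": "drive_tool", "body": {
  "steps": [255,0.04,0,0.3,0,255,0.04,0,0.3,0,255,0.04,0,0.3,0,255,0.04,0,0.3,0,255,0.04,0,0.3,0,255,0,0,0.3,0,255,0,0,0.3,0,255,0,0,0,0]
}}

```text
t: 38.98
position: [546.9, 59.5, 4.8]
tool_rot: [-3.068, 0.657, -0.018]
force: [2.5, -6.0, 18.4]
grip_width: 0.466
grasp_force: 75.6
```

Call:
{"method": "drive_tool", "body": {
  "steps": [255,0.04,0,0.3,0,255,0.04,0,0.2,0,255,0,0,0,0]
}}

```text
t: 39.35
position: [548.7, 60.0, 0.1]
tool_rot: [-3.066, 0.656, -0.021]
force: [2.9, -3.6, 19.2]
grip_width: 0.465
grasp_force: 79.3
```

One more press, then release and lift for a look.

Call:
{"method": "drive_tool", "body": {
  "steps": [255,0,0,0.3,0,255,0,0,0,0]
}}

```text
t: 39.6
position: [549.0, 59.9, -1.1]
tool_rot: [-3.067, 0.655, -0.022]
force: [1.0, -2.8, 30.5]
grip_width: 0.465
grasp_force: 85.0
```

Call:
{"method": "drive_tool", "body": {
  "steps": [255,0,0,-0.5,0,60,0,0,0,0,60,0,0,0,0,60,0,0,-1,0,0,0,0,-5,0,0,-2,0,-5.5,0,0,-2,0,-5.5,0,0,-2,0,-5.5,0,0,0,0,-2.5,0,0,0,0,0,0]
}}

```text
t: 40.85
position: [487.9, 84.0, 249.3]
tool_rot: [-3.068, 0.66, -0.007]
force: [-0.1, -0.3, -0.1]
grip_width: 1.004
grasp_force: 0.0
```

```bash
cat > look.py <<'E'
from flat import *
np.set_printoptions(precision=1,suppress=True)
def edges(g,P,w,z,tag):
    """rectangle fit to the strongest edges along normals of the predicted outline (robust, iterated)"""
    from scipy.ndimage import map_coordinates
    g=cv2.GaussianBlur(g,(3,3),0).astype(float);w=np.array(w,float)
    for it,rng in enumerate((9,6,4,4)):
        c=proj("",corners(w,z),P);obs=[]
        for i in range(4):
            a,b=c[i],c[(i+1)%4];t=(b-a)/np.linalg.norm(b-a);nn=np.array([-t[1],t[0]])
            for f in np.linspace(.12,.88,15):
                s=np.arange(-rng,rng+.1,.5);pts=a+(b-a)*f+s[:,None]*nn
                v=np.abs(np.gradient(map_coordinates(g,[pts[:,1],pts[:,0]],order=1)));k=v.argmax()
                if v[k]>4: obs.append((i,f,nn,s[k],(a+(b-a)*f)))
        def res(w):
            c=proj("",corners(w,z),P);return [((c[i]+(c[(i+1)%4]-c[i])*f-p)@nn-d) for i,f,nn,d,p in obs]
        S=least_squares(res,w,loss="soft_l1",f_scale=.7,x_scale=[10,10,.1]);w=S.x
    print(tag,w[:2],"yaw %.3f"%w[2],"n",len(obs),"med|res| %.2f"%np.median(np.abs(res(w))));return w
E
python3 - <<'E'
from look import *
P=r.camera_params("wrist");im=r.capture("wrist");save("w17.png",im);np.save("P17.npy",P,allow_pickle=True)
g=cv2.cvtColor(im,cv2.COLOR_RGB2GRAY)
print([(round(d["score"],2),np.round(d["pixel"]),at("wrist",d["pixel"],8,P)) for d in r.recognise("wrist","spacer_low")])
w=edges(g,P,(543.5,59,-.43),8,"spacer");v=edges(g,P,(435.8,107.8,-.425),16,"pile top")
P6=np.load("P6.npy",allow_pickle=True).item();g6=cv2.imread("pics/w6.png",0);edges(g6,P6,(543.2,58.8,-.44),8,"old spacer");edges(g6,P6,(436.2,107.6,-.425),8,"old pile")
P8=np.load("P8.npy",allow_pickle=True).item();edges(cv2.imread("pics/w8.png",0),P8,(436,107.8,-.425),16,"pile top w8")
go([*w[:2],0.5],w[2])
E
```

```text
[(0.56, array([324., 136.]), array([546.2,  58.1,   8. ]))]
spacer [543.9  59.9] yaw -0.435 n 60 med|res| 0.55
pile top [435.9 107.9] yaw -0.414 n 33 med|res| 0.07
old spacer [543.7  58.9] yaw -0.427 n 60 med|res| 0.50
old pile [436.7 109.9] yaw -0.372 n 31 med|res| 0.57
pile top w8 [435.8 108. ] yaw -0.416 n 59 med|res| 0.85
go [543.9  59.9   0.5] shift cm [ 6.2 -0.2 24.5] turn 0.01 from [486.5  83.3 246. ] yaw -0.425 F [-0.6  0.1 -0.8] t 40.95
```

Call:
{"method": "drive_tool", "body": {
  "steps": [93,3.1,-0.1,5,0.01,93,3.1,-0.1,5,0,93,0,0,5,0,93,0,0,5,0,93,0,0,3,0,93,0,0,1,0,93,0,0,0.6,0,93,0,0,0,0]
}}

```text
t: 41.95
position: [544.8, 59.5, 1.2]
tool_rot: [-3.067, 0.677, -0.001]
force: [-0.4, -0.6, 0.1]
grip_width: 0.636
grasp_force: 0.0
```

```bash
python3 - <<'E'
from h import *
go([543.9,59.9,0.5],-.435);r.capture("top");go([543.9,59.9,0.5],-.435)
E
```

```text
go [5.439e+02 5.990e+01 5.000e-01] shift cm [-0.1   0.    0.07] turn 0.0 from [544.8  59.5   1.2] yaw -0.4346 F [-0.4 -0.6  0.1] t 41.95
go [5.439e+02 5.990e+01 5.000e-01] shift cm [-0.12  0.02  0.12] turn 0.0 from [545.1  59.6   1.7] yaw -0.4346 F [ 0.5  0.  -1. ] t 42.0
```

Call:
{"method": "drive_tool", "body": {
  "steps": [93,-0.1,0,0.08,0,255,0,0,0,0,255,0,0,0,0,255,0,0,0,0,255,0,0,-1,0,255,0,0,-4,0,255,-3.95,0.07,0,-0.018,255,-3.95,0.07,0,0,255,-3.95,0.06,0,0,255,0,0,1.5,0]
}}

```text
t: 43.25
position: [433.1, 107.3, 36.4]
tool_rot: [-3.073, 0.646, -0.002]
force: [0.7, 0.4, -1.1]
grip_width: 0.468
grasp_force: 60.7
```

Call:
{"method": "drive_tool", "body": {
  "steps": [255,0,0,0,0,255,0,0,0,0]
}}

```text
t: 43.5
position: [435.3, 106.8, 35.6]
tool_rot: [-3.073, 0.65, -0.001]
force: [0.8, -1.2, -0.1]
grip_width: 0.468
grasp_force: 60.7
```

```bash
python3 - <<'E'
from h import *
go([435.6,107.9,17],-.417)
im=r.capture("wrist");P=r.camera_params("wrist");go([435.6,107.9,17],-.417);save("w18.png",im)
from flat import *
np.set_printoptions(precision=0,suppress=True)
p=np.array(r.observe()["position"]);ps=yaw()
print("pile pred",proj("",corners((435.8,107.9,-.415),16),P)[:2].ravel(),"held",proj("",corners((*p[:2],ps),p[2]+8),P)[:2].ravel())
g=cv2.cvtColor(im,cv2.COLOR_RGB2GRAY)
for y in range(210,275,4):print(y,256,g[y,256:396:4].tolist())
E
```

```text
go [435.6 107.9  17. ] shift cm [-0.02 -0.11  1.86] turn -0.0 from [435.3 106.8  35.6] yaw -0.417 F [ 0.8 -1.2 -0.1] t 43.5
go [435.6 107.9  17. ] shift cm [-0.03 -0.11  1.85] turn -0.0 from [435.4 106.8  35.5] yaw -0.4172 F [ 0.1 -0.7 -0.4] t 43.55
pile pred [277. 236. 365. 236.] held [272. 258. 376. 258.]
210 256 [195, 196, 199, 200, 200, 201, 200, 201, 198, 197, 196, 196, 196, 194, 194, 194, 195, 193, 195, 192, 192, 193, 192, 165, 162, 163, 164, 162, 160, 158, 158, 159, 157, 157, 157]
214 256 [195, 196, 198, 200, 199, 196, 196, 197, 199, 196, 196, 197, 198, 198, 196, 197, 196, 193, 194, 194, 194, 194, 185, 163, 161, 164, 163, 160, 160, 159, 158, 159, 158, 158, 156]
218 256 [195, 195, 196, 195, 196, 197, 197, 199, 197, 195, 199, 200, 201, 176, 192, 178, 186, 191, 180, 193, 176, 167, 183, 165, 163, 162, 162, 161, 157, 156, 155, 154, 151, 154, 155]
222 256 [194, 193, 195, 198, 198, 201, 201, 201, 201, 199, 200, 190, 169, 169, 165, 165, 166, 166, 166, 166, 168, 167, 167, 164, 162, 159, 160, 161, 157, 155, 153, 152, 152, 153, 153]
226 256 [195, 193, 196, 199, 200, 201, 200, 197, 184, 1
[... 1537 characters left out ...]
17, 220, 220, 219, 221, 221, 217, 217, 217, 217, 203, 184, 190, 187, 187, 189, 188, 184, 184, 187, 188, 189, 190, 188, 180, 145, 142, 135, 136, 132]
266 256 [196, 195, 184, 168, 153, 221, 221, 219, 219, 220, 219, 205, 220, 218, 198, 186, 186, 187, 187, 187, 188, 190, 192, 188, 189, 186, 190, 188, 192, 177, 144, 138, 134, 129, 130]
270 256 [195, 197, 185, 168, 159, 220, 220, 223, 221, 220, 190, 190, 190, 188, 186, 186, 183, 184, 187, 189, 189, 190, 189, 192, 188, 184, 185, 187, 188, 175, 140, 134, 131, 131, 129]
274 256 [195, 197, 190, 167, 166, 219, 220, 225, 222, 204, 190, 195, 191, 186, 184, 186, 183, 186, 190, 190, 190, 193, 190, 190, 185, 186, 188, 186, 188, 168, 115, 135, 133, 136, 135]
```

Call:
{"method": "drive_tool", "body": {
  "steps": [255,-0.02,-0.1,0,0,255,0,0,1.2,0,255,0,0,0.4,0,255,0,0,0.15,0,255,0,0,0,0]
}}

```text
t: 44.18
position: [434.8, 107.5, 17.4]
tool_rot: [3.073, -0.65, -0.0]
force: [-0.1, -0.4, 0.1]
grip_width: 0.463
grasp_force: 60.7
```

Call:
{"method": "drive_tool", "body": {
  "steps": [255,0.05,0,0.05,0,255,0,0,0.05,0,255,0,0,0,0]
}}

```text
t: 44.55
position: [435.2, 107.5, 17.2]
tool_rot: [-3.074, 0.65, -0.0]
force: [-3.1, 0.4, 9.0]
grip_width: 0.461
grasp_force: 61.7
```

Call:
{"method": "drive_tool", "body": {
  "steps": [255,0,0,-0.12,0,180,0,0,0,0,100,0,0,0,0,93,0,0,0,0,93,0,0,-2,0,0,0,0,-5,0,0,-2,0,-6,0,0,-2,0,-6,0,0,0,0,-1,0,0,0,0,0,0]
}}

```text
t: 45.8
position: [399.1, 123.5, 216.6]
tool_rot: [-3.072, 0.65, -0.001]
force: [-0.4, -0.6, -0.5]
grip_width: 0.998
grasp_force: 0.0
```

```bash
python3 - <<'E'
from look import *
r.capture("top")
P=r.camera_params("wrist");im=r.capture("wrist");save("w19.png",im);g=cv2.cvtColor(im,cv2.COLOR_RGB2GRAY)
w=edges(g,P,(435.5,107.7,-.417),24,"top of pile")
c=proj("",corners((435.8,107.9,-.416),24),P);d=proj("",corners((435.8,107.9,-.416),16),P);print(c.ravel(),d.ravel())
m=c.mean(0).astype(int)
for y in(m[1]-24,m[1],m[1]+24):print("row",y,m[0]-34,g[y,m[0]-34:m[0]+35:2].tolist())
for x in(m[0]-12,m[0]+12):print("col",x,m[1]-44,g[m[1]-44:m[1]+46:2,x].tolist())
print(r.observe()["force"],r.observe()["t"])
for n in("spacer_low","pile_spacer"):print(n,[(round(d["score"],2),np.round(d["pixel"])) for d in r.recognise("wrist",n)])
E
```

```text
top of pile [435.7 107.2] yaw -0.411 n 60 med|res| 0.57
[298.  131.6 345.  131.5 343.9 195.3 299.5 195.4] [298.6 131.2 344.5 131.1 343.4 193.5 300.  193.6]
row 139 287 [219, 221, 221, 220, 221, 219, 219, 245, 246, 246, 246, 246, 246, 245, 244, 244, 244, 244, 245, 245, 246, 246, 245, 245, 245, 244, 244, 245, 245, 219, 178, 180, 197, 202, 200]
row 163 287 [222, 221, 220, 219, 219, 219, 213, 241, 243, 243, 244, 244, 244, 242, 243, 242, 242, 241, 234, 241, 241, 233, 225, 224, 225, 225, 225, 222, 222, 184, 169, 165, 164, 164, 163]
row 187 287 [221, 220, 222, 222, 222, 223, 210, 236, 242, 242, 242, 242, 242, 241, 234, 223, 222, 223, 224, 222, 223, 223, 223, 225, 223, 222, 223, 223, 219, 166, 181, 200, 204, 203, 198]
col 309 119 [221, 221, 220, 224, 224, 197, 149, 240, 246, 246, 246, 246, 246, 246, 245, 245, 245, 244, 244, 243, 242, 244, 244, 242, 243, 243, 241, 242, 242, 242, 243, 242, 241, 241, 242, 241, 241, 243, 214, 212, 212, 212, 213, 213, 216]
col 333 119 [218, 218, 219, 219, 219, 194, 165, 241, 245, 245, 245, 246, 245, 244, 243, 244, 244, 243, 243, 242, 243, 232, 224, 224, 223, 222, 222, 221, 221, 222, 223, 224, 222, 226, 225, 223, 221, 219, 196, 208, 210, 210, 213, 214, 213]
[0.2 0.  0.2] 45.9
spacer_low [(0.61, array([324., 161.]))]
pile_spacer []
```

```bash
python3 -c "
from bench import r
print(r.job_done())"
```

```text
the job is handed in; nothing more can be done
None
```

I handed the job in at about 46 s: all three spacers are in one pile, aligned to within about 1 mm by the wrist camera, and the port plate is pushed fully home in the 12.5 mm rack.

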